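# Hook the missing rack bracket into its slotted upright and press it home

### The arm

A 6-joint arm with a two-finger parallel gripper is mounted at the origin on the work surface. World frame = base frame: x ahead of the robot, y to its left, z up, the work surface at z = 0. Lengths are in m, angles in rad, forces in N, time in s.
With the tool pointing down it reaches from about 0.25 to 0.725 m from the base axis. Payload 9.7 kg.
Tool frame: the origin (TCP) lies at the very end of the fingers, on their centre line; the grasp point (between the pads) lies 19 mm behind it; z points along the fingers, y is the direction in which the jaws open and shut (so a half turn about z gives the same grasp; the last joint's range is limited). The gripper opens to 85 mm and grips with 20 to 120 N. Pads are 22 mm wide; open, the fingers measure 114 mm over their backs; the gripper's body (76 mm by 85 mm) begins 54 mm behind the grasp point. The pads swing forward as they close: fully open they stand 13 mm farther back than shut.
Start: joints at [-1.144, 0.087, 0.176, 1.66, 0, 1.571], TCP at [0.228, -0.501, 0.231] pointing down, gripper open.
Joint ranges: [-3.13, 3.13], [-0.85, 1.81], [-1.15, 1.24], [-2.2, 2.28], [-1.44, 1.52], [-3.14, 3.14]. Speed limits (rad/s): [2.22, 2.22, 2.57, 3.14, 3.14, 3.14].

### API

Orientations are given as a unit quaternion [w, x, y, z].
In Python, from bench import manip gives the robot as it stands.
- The arm moves only by the tool arm_command, never from a script. Its argument "commands" is a list of rows, each a list of 4 numbers: the shift along the world's x, y, z in mm, then the turn about the world's z in degrees. In form: [[dx, dy, dz, yaw], ...]. A call has 1 to 8 rows; each row is the pose to reach, as a shift and turn from the pose commanded when the call began; what a row does not reach only later rows make up. A row lasts 1/12 s, in which the tool goes at most 41.7 mm and 7.16 degrees, less where a joint would pass 70% of its speed; a pose out of reach is approached as far as the arm can. A call with a gripper value outside its range is refused whole. "gripper" is the opening, from 0 (shut) to 1 (fully open), set as the call begins (left out, the last holds). The fingers move at their own pace and stop on an object; "force" is the grip in N (left out, the last holds). Time passes only in rows, so rows that repeat a pose let the fingers close. It gives the time, the measured TCP pose, the force and the opening at its end, in the units of the state.
- manip.read_state(): the state, without advancing time (a new reading comes with each control period).
- manip.snapshot(name): name is "scene" or "top" or "wrist"; returns a dict with "img" (480x640x3 uint8, red, green, blue), "z_map" (480x640 float32, m along the optical axis (not along the pixel's ray), 0 where there is no reading), "camera_matrix" (3x3 intrinsics, pixels), "rvec" (rotation vector, rad) and "tvec" (3), from world to camera coordinates, as OpenCV has them. Camera axes: x right, y down, z forward; pixel columns grow to the right and rows downward; lengths in m; the calibration is good to about 2 mm. The wrist camera is an equidistant fisheye: a pixel r from the principal point sees the ray r / f radians off the axis. A picture is of the moment at which its call begins.
- manip.close_job(): hands the job in, once; it reports no verdict.
The state is a dict: "time": time; "joint_pos": joint angles; "joint_vel": joint speeds; "tau": joint torques, N m; "position": TCP position; "tcp_rot": TCP orientation; "contact_force": force on the tool from outside, world axes, zero at the start; "ft_torque": the same for the moment, N m; "finger_gap": finger opening in m.
Only numpy, scipy, OpenCV 4.12 (cv2) and the standard library are available. Lean on these libraries where they do the work, as an engineer would, in place of code of your own. Each camera call takes 0.05 s, during which the arm holds its last target.

### The job

Put the loose blue bracket on the empty upright of the bench rack, level with the bracket already fitted on the other upright: hook its two tabs into the slots and push it down until it is fully home and its spring pin has snapped out into the upright. Then let go of it, and leave the tubes on the upper level, the ring gauge and the tape dispenser where they are.

Things in the scene. Friction and masses are not known exactly. Their poses are not given: they have to be found in the camera images.
- bracket_grip (a point): Loose blue steel bracket (about 0.4 kg), standing on the bench the way up it is used. Point in the middle of its square arm (30 mm wide, 30 mm high), 95 mm in front of the back plate's back face, 15 mm above the underside. Axes: x along the arm from free end to back plate, y across, z up. The arm ends 130 mm from the back face in a plate whose lip stands 10 mm above it.
- bracket_heel (a point): Same bracket, same axes: lower edge of its back plate, middle, on the back face (the side of the tabs), level with the arm's underside. bracket_grip lies at x -95 mm, z +15 mm from here. The back plate is 4 mm thick, 50 mm wide, 100 mm high.
- bracket_tab (a point): Same bracket: lower edge of the lower tab where it leaves the back face, 10 mm above the underside; the upper tab is alike, 50 mm higher. Each stands 11.5 mm out: a neck 5 mm thick (y), 12 mm high (up from this point), ending in a nib that hangs 8 mm below the neck. The nib's front slopes, so going down draws the plate against the post.
- lock_pin (a joint): Spring pin of the bracket, 7 mm thick, along x through its plate 85 mm above the underside, red knob in front. 0 = out (tip 8 mm behind the back face), grows in m as it is pushed back; 2 N to start, 4 N when flush. It bears on the post as the tabs go in and snaps out into the slot above the upper tab when the bracket is home. Let go before that, the bracket tips out of its slots.
- seat (a point): Empty upright, fixed: grey steel post 40 mm wide, 420 mm high, front face looking to -x. Point on its front face, mid-width, 100 mm above the bench: bracket_heel comes here, axes parallel, when fully home. Axes: x into the post, y across, z up.
- slot (a point): Lower edge, at the front face, of the slot for the lower tab, 10 mm above seat, same axes. The post's wall is 4 mm thick with one column of slots 10 mm wide, 30 mm high, at 50 mm pitch; the upper tab goes in the next slot up. The tabs go straight in while the bracket is 8 to 18 mm (13 is the middle) above its home height.
- overhang (a point): Front end, at the underside, of the upper arm on the empty upright: 30 mm wide, 105 mm in front of the post's face and 200 mm above seat, with tubes lying on it. A gripper that holds the bracket at the post must therefore come in from the front, leaning back towards the robot's side 20 to 45 degrees from vertical.
- fitted_heel (a point): The same kind of bracket, already fitted and fixed on the other upright, 180 mm to the left or right of the empty one at the same height: lower edge of its back plate, on the post's front face. Its arm also reaches 130 mm to the front (-x of this point's axes).
- tube0_mid (a point): Middle of a loose steel tube, 30 mm diameter, 250 mm long (along y), lying across both upper arms, the one nearer the arms' ends. Leave alone.
- tube1_mid (a point): Middle of a second such tube, 45 mm behind the first. Leave alone.
- ring_gauge_mid (a point): Centre of a loose steel ring, 64 mm diameter, 28 mm high, lying flat on the bench. Leave alone.
- tape_mid (a point): Middle of a black tape dispenser, 130 x 56 mm, 72 mm high, on the bench; x along its length, this point 30 mm above the bench. Leave alone.
Not all that is in view belongs to the job. Of the things that look like the part that bears bracket_grip, take the one that is farthest to the robot's left at the start.

How it is judged:
By the outcome, as a careful person would: the job done as asked, in the order asked, and still so for the second after the job is handed in, with the robot touching nothing.
It also fails if it takes over 48 s, if anything falls off the work surface, if the arm or the gripper's body presses on something with over 40 N, if the wrist force passes 120 N, or if a joint passes its speed limit or range.

## Working session

There is one attempt and no reset: what is moved stays moved. The work goes in short steps, Python scripts to look and compute and a tool call to move; the robot and the scene stay as the last step left them, time stands still between calls to the robot, and variables do not carry over. Pictures are saved under pics/ and viewed, and the job is handed in when it is done.

Besides the shell and the picture viewer there is one more tool, called after "Request:" as a command line: name --pt "numbers of a row" for each row, then --argument value for the rest. arm_command: Moves the arm, as the interface text tells. Its arguments: {"type":"object","properties":{"commands":{"type":"array"},"gripper":{"type":"number"},"force":{"type":"number"}},"required":["commands"]}

```bash
mkdir -p pics; ls; cat > h.py <<'E'
import numpy as np, cv2
from bench import manip
def snap(n,f=None):
    s=manip.snapshot(n)
    if f: cv2.imwrite('pics/'+f,s['img'][:,:,::-1])
    np.savez('/tmp/'+n+'.npz',**s)
    return s
def load(n):
    return dict(np.load('/tmp/'+n+'.npz'))
def ray(s,u,v):
    R=cv2.Rodrigues(s['rvec'])[0];K=s['camera_matrix']
    d=np.linalg.inv(K)@np.array([u,v,1.]);return -R.T@s['tvec'].ravel(),R.T@d
def onz(s,u,v,z):
    c,d=ray(s,u,v);return c+d*(z-c[2])/d[2]
def cloud(s):
    R=cv2.Rodrigues(s['rvec'])[0];K=s['camera_matrix'];z=s['z_map']
    v,u=np.mgrid[:480,:640]
    p=np.stack([(u-K[0,2])/K[0,0]*z,(v-K[1,2])/K[1,1]*z,z],-1)
    return (p-s['tvec'].ravel())@R
E
python3 - <<'E'
from h import *
for n in ['scene','top','wrist']:
    s=snap(n,n+'0.png'); print(n,s['camera_matrix'].round(1).tolist(),ray(s,320,240))
print(manip.read_state())
E
```

```text
pics
scene [[533.8, 0.0, 315.4], [0.0, 533.8, 239.9], [0.0, 0.0, 1.0]] (array([ 1.24998134, -0.31367626,  1.35769782]), array([-0.50402267,  0.15840998, -0.84908275]))
top [[528.3, 0.0, 328.0], [0.0, 528.3, 239.8], [0.0, 0.0, 1.0]] (array([ 0.44443735, -0.11455312,  1.54456593]), array([ 0.06489455,  0.02413722, -0.99771582]))
wrist [[371.6, 0.0, 321.9], [0.0, 371.6, 241.8], [0.0, 0.0, 1.0]] (array([ 0.30030024, -0.46700232,  0.37261142]), array([-0.28631819, -0.12388503, -0.95011694]))
{'time': 0.15, 'joint_pos': array([-1.14402930e+00,  8.73109472e-02,  1.75333215e-01,  1.65980444e+00,
       -1.42240788e-05,  1.57080333e+00]), 'joint_vel': array([-5.41631364e-05, -1.51694279e-03,  1.98587663e-03, -8.57891401e-04,
       -2.07540431e-04,  4.53457656e-04]), 'tau': array([ 1.03144961e-03, -5.20764506e+01,  4.65043509e+01,  1.40080959e-02,
        4.56522798e-05,  1.33212513e-06]), 'position': array([ 0.22758639, -0.50051445,  0.23076722]), 'tcp_rot': array([-4.80238170e-04,  9.77320613e-01,  2.11764435e-01, -1.11337931e-04]), 'contact_force': array([-0.50035694,  0.28841923,  0.04070268]), 'ft_torque': array([-0.00899049,  0.00668901,  0.0190556 ]), 'finger_gap': 0.08546229613962508}
```

View pics/scene0.png

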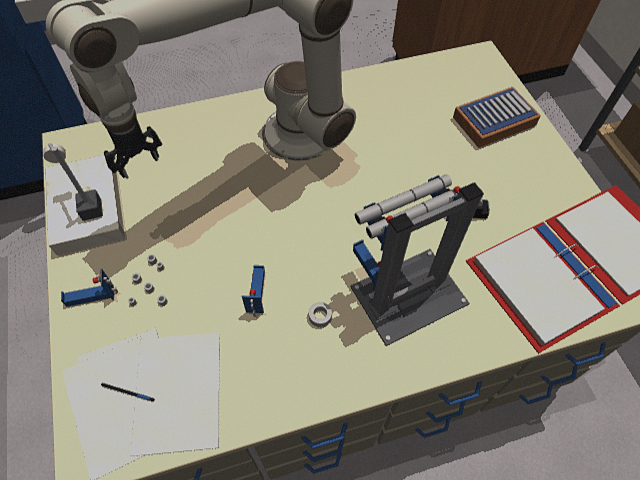

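View pics/top0.png

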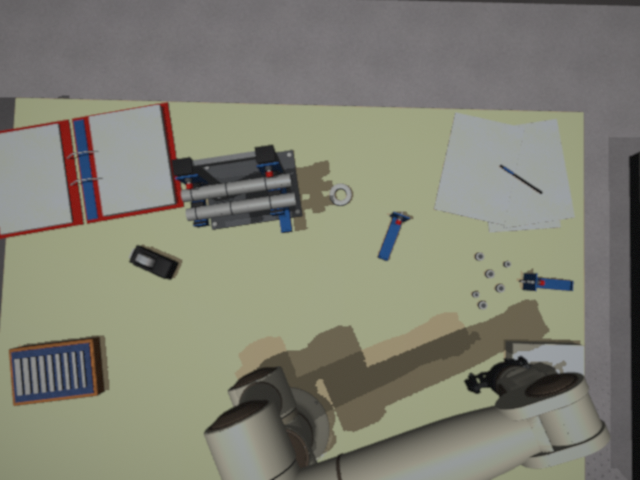

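View pics/wrist0.png

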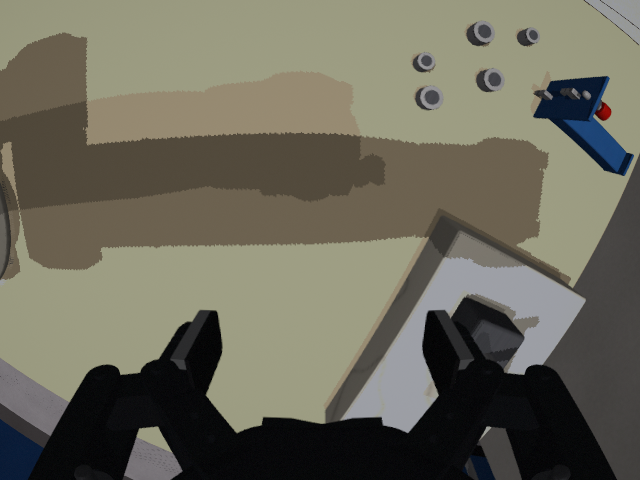

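The bracket to take is the left one of the two, around top pixel (395,235). The other loose one is at (548,283). The rack posts are at about (185,170) and (268,157). I'll enlarge the rack area next.

View pics/t1.png

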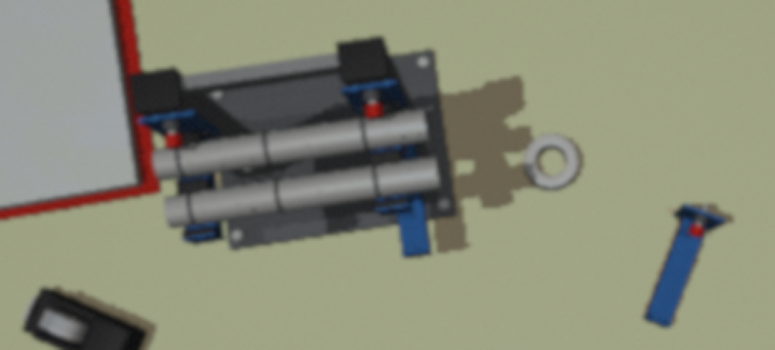

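View pics/s1.png

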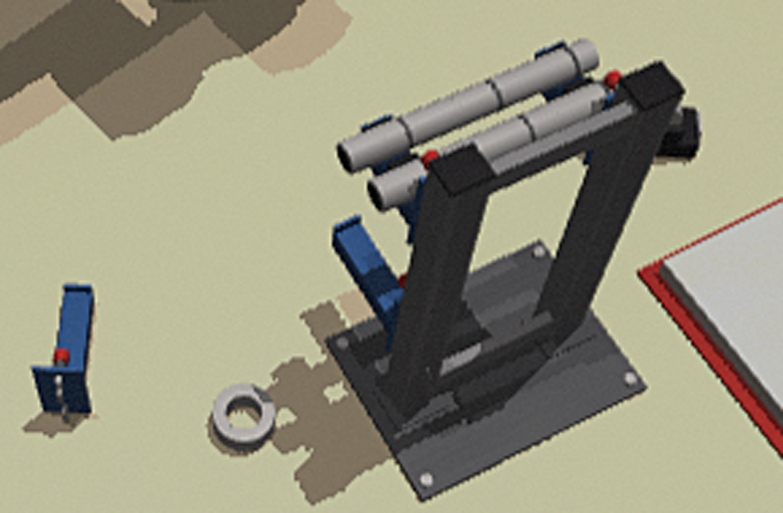

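```bash
python3 - <<'E'
from h import *
t=load('top');s=load('scene')
for n,S in(('top',t),('scene',s)):
    P=cloud(S);ok=S['z_map']>0
    print(n,ok.mean())
    hsv=cv2.cvtColor(S['img'],cv2.COLOR_RGB2HSV)
    blue=((hsv[...,0]>100)&(hsv[...,0]<125)&(hsv[...,1]>120)&ok).astype(np.uint8)
    k,l,st,c=cv2.connectedComponentsWithStats(blue)
    for i in range(1,k):
        if st[i,4]>25:
            q=P[l==i];print(st[i].tolist(),c[i].round(),q.min(0).round(3),np.median(q,0).round(3),q.max(0).round(3))
    m=ok&(P[...,0]>.4)&(P[...,0]<1.0)&(abs(P[...,1])<.5)&(P[...,2]>.395)
    k,l,st,c=cv2.connectedComponentsWithStats(m.astype(np.uint8))
    for i in range(1,k):
        if st[i,4]>25:
            q=P[l==i];print('hi',st[i].tolist(),c[i].round(),q.min(0).round(3),np.median(q,0).round(3),q.max(0).round(3))
E
```

```text
top 0.9960709635416667
[75, 121, 12, 30, 260] [ 80. 136.] [ 0.79   0.621 -0.001] [0.834 0.643 0.007] [0.88  0.662 0.016]
[79, 153, 12, 25, 209] [ 85. 165.] [ 0.711  0.604 -0.001] [0.746 0.624 0.007] [0.784 0.646 0.016]
[257, 161, 25, 12, 140] [270. 166.] [0.677 0.009 0.309] [0.684 0.027 0.388] [0.69  0.057 0.405]
[177, 174, 29, 9, 127] [192. 178.] [0.647 0.186 0.316] [0.652 0.201 0.389] [0.657 0.231 0.405]
[83, 181, 14, 38, 330] [ 89. 199.] [ 0.59   0.579 -0.003] [0.646 0.604 0.007] [0.701 0.629 0.018]
[270, 208, 21, 24, 244] [284. 219.] [0.557 0.    0.006] [0.585 0.013 0.131] [0.621 0.071 0.343]
[379, 213, 22, 47, 374] [390. 238.] [ 0.493 -0.304  0.02 ] [ 0.551 -0.278  0.03 ] [ 0.621 -0.248  0.098]
[195, 219, 12, 7, 42] [201. 222.] [0.549 0.178 0.326] [0.555 0.191 0.337] [0.565 0.203 0.344]
[524, 275, 48, 15, 371] [549. 283.] [ 0.421 -0.798  0.01 ] [ 0.435 -0.738  0.031] [ 0.459 -0.666  0.105]
[13, 345, 79, 56, 611] [ 60. 370.] [0.071 0.544 0.042] [0.179 0.628 0.052] [0.229 0.772 0.064]
hi [172, 144, 108, 35, 1310] [224. 160.] [0.647 0.008 0.395] [0.686 0.129 0.418] [0.722 0.236 0.4
[... 1035 characters left out ...]
391] [597. 289.] [ 0.771  0.614 -0.002] [0.829 0.638 0.008] [0.885 0.667 0.016]
[520, 343, 85, 61, 433] [567. 373.] [ 0.939  0.534 -0.575] [ 0.969  0.6   -0.338] [ 0.977  0.753 -0.13 ]
[416, 381, 65, 56, 464] [451. 410.] [ 0.94   0.135 -0.574] [ 0.97   0.202 -0.339] [ 0.977  0.303 -0.13 ]
[136, 394, 14, 6, 39] [143. 396.] [ 0.756 -0.64   0.008] [ 0.768 -0.622  0.015] [ 0.778 -0.608  0.022]
[301, 423, 46, 50, 524] [326. 450.] [ 0.941 -0.264 -0.575] [ 0.97  -0.199 -0.339] [ 0.979 -0.137 -0.13 ]
[194, 469, 8, 11, 46] [198. 474.] [ 0.944 -0.558 -0.144] [ 0.954 -0.547 -0.137] [ 0.967 -0.536 -0.13 ]
hi [385, 182, 99, 56, 1269] [435. 210.] [0.648 0.008 0.395] [0.691 0.123 0.417] [0.723 0.238 0.432]
```

```bash
python3 - <<'E'
from h import *
T=np.load('/tmp/top.npz');
for n in('top','scene'):
    S=load(n);P=cloud(S);ok=S['z_map']>0
    base=ok&(P[...,0]>.4)&(P[...,0]<1.0)&(abs(P[...,1])<.5)
    m=base&(P[...,2]>.41)
    k,l,st,c=cv2.connectedComponentsWithStats(m.astype(np.uint8))
    for i in range(1,k):
        if st[i,4]>60:
            q=P[l==i];print(n,'post',len(q),q.mean(0).round(4),np.percentile(q[:,2],[5,50,95]).round(4),cv2.minAreaRect(q[:,:2].astype(np.float32)*1000))
    # tubes: grey bright, z .33-.39
    hsv=cv2.cvtColor(S['img'],cv2.COLOR_RGB2HSV)
    m=base&(P[...,2]>.34)&(P[...,2]<.40)&(hsv[...,1]<50)&(hsv[...,2]>90)
    k,l,st,c=cv2.connectedComponentsWithStats(m.astype(np.uint8))
    for i in range(1,k):
        if st[i,4]>60:
            q=P[l==i];print(n,'tube',len(q),q.mean(0).round(4),q[:,2].max(),cv2.minAreaRect(q[:,:2].astype(np.float32)*1000))
    # fitted bracket arm top z~.13
    m=base&(hsv[...,0]>100)&(hsv[...,0]<125)&(hsv[...,1]>110)&(abs(P[...,2]-.130)<.006)
    q=P[m];print('arm',len(q),q.mean(0),cv2.minAreaRect(q[:,:2].astype(np.float32)*1000))
    blue=(hsv[...,0]>100)&(hsv[...,0]<125)&(hsv[...,1]>110)
    r=(P[...,1]>-.35)&(P[...,1]<-.2)&(P[...,0]>.45)&(P[...,0]<.66)&blue
    q=P[r&(abs(P[...,2]-.03)<.006)];print('loose arm',len(q),q.mean(0),cv2.minAreaRect(q[:,:2].astype(np.float32)*1000))
    q=P[r&(P[...,2]>.05)];print('loose plate',len(q),q.min(0),q.max(0),cv2.minAreaRect(q[:,:2].astype(np.float32)*1000))
E
```

```text
top post 1038 [0.6868 0.1262 0.4211] [0.412  0.4233 0.4282] ((685.3263549804688, 124.78455352783203), (37.30318832397461, 222.1841278076172), 10.184934616088867)
top tube 1148 [0.6364 0.1082 0.3569] 0.36643573703546795 ((637.962646484375, 109.07486724853516), (28.10152244567871, 249.0045166015625), 10.236885070800781)
top tube 1193 [0.5933 0.0972 0.3568] 0.36569623462746126 ((594.872802734375, 97.36933898925781), (28.21935272216797, 249.27142333984375), 10.352174758911133)
arm 194 [0.59651479 0.01538463 0.12991183] ((615.8768310546875, 19.933238983154297), (117.21365356445312, 28.38267707824707), 6.295108318328857)
loose arm 325 [ 0.55080669 -0.27686229  0.02952494] ((555.9133911132812, -276.4188232421875), (34.608463287353516, 125.7928237915039), 68.67835998535156)
loose plate 31 [ 0.60656733 -0.32071075  0.05689133] [ 0.62009276 -0.28219426  0.10015045] ((612.8170776367188, -301.3260498046875), (40.72660446166992, 2.8087267875671387), 70.99961853027344)
scene post 966 [0.6889 0.1225 0.4211] [0.4124 0.4237 0.4283] ((686.0228271484375, 125.57901763916016), (38.49060821533203, 225.018
[... 300 characters left out ...]
98129272461, 172.86962890625), 12.675966262817383)
scene tube 179 [0.6593 0.0061 0.3574] 0.36494756150898805 ((656.6181030273438, 8.187448501586914), (27.38051986694336, 46.896915435791016), 11.120817184448242)
arm 353 [0.61051988 0.01688066 0.12979821] ((623.0086059570312, 18.513904571533203), (132.60455322265625, 31.812355041503906), 6.320860385894775)
loose arm 295 [ 0.54369214 -0.27443207  0.02998025] ((557.1723022460938, -281.56890869140625), (44.2999382019043, 131.00369262695312), 69.73681640625)
loose plate 138 [ 0.60748225 -0.32466801  0.050115  ] [ 0.62648768 -0.27871451  0.10184137] ((617.0883178710938, -302.1832275390625), (48.41381072998047, 6.705362796783447), 72.43998718261719)
```

Request:
arm_command --pt "34 30 9 7.1" --pt "68 60 18 14.2" --pt "102 90 27 21.3" --pt "136 120 36 28.4" --pt "170 150 45 35.5" --pt "204 180 54 42.6" --pt "238 210 63 49.7" --pt "272 240 70 56.8" --gripper 1

```text
time: 0.82
position: [0.4741, -0.2825, 0.2956]
tcp_rot: [0.0, 0.757, 0.653, 0.0]
contact_force: [0.6, -1.3, 0.9]
finger_gap: 0.0857
```

```bash
cat >> h.py <<'E'
from scipy.spatial.transform import Rotation as Ro
def st():
    s=manip.read_state();q=s['tcp_rot'];R=Ro.from_quat([q[1],q[2],q[3],q[0]]).as_matrix()
    print('t',round(s['time'],2),'p',(s['position']*1000).round(1),'j',s['joint_pos'].round(3),'F',s['contact_force'].round(1),'M',s['ft_torque'].round(2),'gap',round(s['finger_gap']*1000,1))
    print(' toolz',R[:,2].round(3),'tooly',R[:,1].round(3),'tilt',np.degrees(np.arccos(-R[2,2])).round(2),'azz',np.degrees(np.arctan2(R[1,2],R[0,2])).round(1),'azy',np.degrees(np.arctan2(R[1,1],R[0,1])).round(1), 'grasp',((s['position']-.019*R[:,2])*1000).round(1))
    return s,R
E
python3 -c "
from h import *
st()"
```

```text
t 0.82 p [ 474.1 -282.5  295.6] j [-0.537  0.127  0.347  1.79  -0.     1.18 ] F [ 0.6 -1.3  0.9] M [-0.04 -0.07  0.03] gap 85.7
 toolz [ 0. -0. -1.] tooly [ 0.989 -0.146  0.   ] tilt 0.01 azz -40.1 azy -8.4 grasp [ 474.1 -282.5  314.6]
```

Request:
arm_command --pt "30 -13 0 7.1" --pt "60 -26 0 14.2" --pt "90 -39 0 21.3" --pt "120 -52 0 28.4" --pt "150 -65 0 35.5" --pt "180 -80 0 42.6" --pt "210 -95 0 49.7" --pt "240 -110 0 56.8"

```text
time: 1.48
position: [0.6756, -0.3738, 0.2603]
tcp_rot: [0.007, 0.391, 0.92, -0.001]
contact_force: [2.7, -1.8, -3.9]
finger_gap: 0.0856
```

```bash
python3 -c "
from h import *
st()"
```

```text
t 1.48 p [ 675.6 -373.8  260.3] j [-0.506  0.813  1.225  1.969  0.     0.298] F [ 2.7 -1.8 -3.9] M [-0.04 -0.08  0.06] gap 85.6
 toolz [ 0.013 -0.006 -1.   ] tooly [0.72  0.694 0.005] tilt 0.81 azz -27.3 azy 44.0 grasp [ 675.3 -373.7  279.3]
```

Request:
arm_command --pt "30 -15 0 7" --pt "30 -15 0 14" --pt "30 -15 0 20" --pt "30 -15 0 20"

```text
time: 1.82
position: [0.6916, -0.3813, 0.2605]
tcp_rot: [0.027, 0.226, 0.974, -0.001]
contact_force: [-0.1, -0.5, 0.5]
finger_gap: 0.0854
```

```bash
python3 -c "
from h import *
st()"
```

```text
t 1.82 p [ 691.6 -381.3  260.5] j [-0.509  0.819  1.234  1.933  0.013 -0.053] F [-0.1 -0.5  0.5] M [0.01 0.06 0.01] gap 85.4
 toolz [ 0.053 -0.014 -0.999] tooly [0.44  0.898 0.01 ] tilt 3.12 azz -15.1 azy 63.9 grasp [ 690.6 -381.   279.5]
```

Request:
arm_command --pt "40 -20 0 0" --pt "80 -40 0 0" --pt "80 -40 0 0" --pt "80 -40 0 0"

```text
time: 2.15
position: [0.7282, -0.397, 0.2283]
tcp_rot: [0.047, 0.229, 0.972, -0.006]
contact_force: [-0.2, 1.1, -0.5]
finger_gap: 0.085
```

```bash
python3 -c "
from h import *
st()"
```

```text
t 2.15 p [ 728.2 -397.   228.3] j [-0.504  0.861  1.233  1.848  0.013 -0.041] F [-0.2  1.1 -0.5] M [0.06 0.15 0.02] gap 85.0
 toolz [ 0.089 -0.034 -0.995] tooly [0.445 0.895 0.009] tilt 5.45 azz -21.0 azy 63.5 grasp [ 726.5 -396.4  247.2]
```

Request:
arm_command --pt "-40 20 0 0" --pt "-80 40 0 0" --pt "-80 40 0 0" --pt "-80 40 0 0"

```text
time: 2.48
position: [0.6468, -0.3566, 0.231]
tcp_rot: [0.049, 0.229, 0.972, -0.007]
contact_force: [0.6, -0.2, 1.3]
finger_gap: 0.0855
```

```bash
python3 -c "
from h import *
st()"
```

```text
t 2.48 p [ 646.8 -356.6  231. ] j [-0.509  0.474  0.646  1.645  0.013 -0.046] F [ 0.6 -0.2  1.3] M [-0.    0.08  0.01] gap 85.5
 toolz [ 0.092 -0.036 -0.995] tooly [0.445 0.895 0.009] tilt 5.64 azz -21.3 azy 63.6 grasp [ 645.1 -355.9  249.9]
```

Request:
arm_command --pt "15 25 20 2" --pt "30 50 40 4" --pt "45 75 60 5" --pt "60 83 60 5" --pt "97 68 60 5" --pt "134 53 60 5" --pt "170 39 60 5" --pt "170 39 60 5"

```text
time: 3.15
position: [0.7721, -0.2998, 0.2548]
tcp_rot: [0.064, 0.186, 0.98, -0.008]
contact_force: [-0.0, -0.8, -0.3]
finger_gap: 0.0853
```

```bash
python3 -c "
from h import *
st()"
```

```text
t 3.15 p [ 772.1 -299.8  254.8] j [-3.730e-01  8.280e-01  1.231e+00  1.844e+00  9.000e-03  1.000e-03] F [-0.  -0.8 -0.3] M [0.02 0.12 0.  ] gap 85.3
 toolz [ 0.124 -0.039 -0.992] tooly [0.365 0.931 0.009] tilt 7.44 azz -17.5 azy 68.6 grasp [ 769.7 -299.1  273.6]
```

Request:
arm_command --pt "38 -15 20 0" --pt "75 -29 40 0" --pt "75 -29 40 0" --pt "75 -29 40 0"

```text
time: 3.48
position: [0.791, -0.3071, 0.2627]
tcp_rot: [0.091, 0.185, 0.978, -0.013]
contact_force: [0.9, 0.2, -0.4]
finger_gap: 0.0859
```

```bash
python3 -c "
from h import *
st()"
```

```text
t 3.48 p [ 791.  -307.1  262.7] j [-0.373  0.825  1.235  1.797  0.009  0.002] F [ 0.9  0.2 -0.4] M [ 0.09  0.17 -0.01] gap 85.9
 toolz [ 0.173 -0.058 -0.983] tooly [0.365 0.931 0.009] tilt 10.53 azz -18.6 azy 68.6 grasp [ 787.7 -305.9  281.4]
```

Request:
arm_command --pt "200 -78 200 0" --pt "200 -78 200 0" --pt "200 -78 200 0" --pt "200 -78 200 0" --pt "200 -78 200 0" --pt "200 -78 200 0" --pt "200 -78 200 0" --pt "200 -78 200 0"

```text
time: 4.15
position: [0.7912, -0.3066, 0.2915]
tcp_rot: [0.112, 0.185, 0.976, -0.016]
contact_force: [-0.2, 0.7, -0.4]
finger_gap: 0.0853
```

```bash
python3 -c "
from h import *
st()"
```

```text
t 4.15 p [ 791.2 -306.6  291.5] j [-0.373  0.792  1.234  1.787  0.009  0.002] F [-0.2  0.7 -0.4] M [0.14 0.21 0.02] gap 85.3
 toolz [ 0.212 -0.073 -0.975] tooly [0.364 0.931 0.009] tilt 12.95 azz -19.1 azy 68.6 grasp [ 787.2 -305.2  310. ]
```

Request:
arm_command --pt "80 -31 0 0" --pt "80 -31 0 0"

```text
time: 4.32
position: [0.8249, -0.3195, 0.2672]
tcp_rot: [0.131, 0.184, 0.974, -0.02]
contact_force: [0.3, -0.1, -0.0]
finger_gap: 0.0855
```

```bash
python3 -c "
from h import *
st()"
```

```text
t 4.32 p [ 824.9 -319.5  267.2] j [-0.372  0.829  1.234  1.711  0.009  0.003] F [ 0.3 -0.1 -0. ] M [ 0.1   0.19 -0.  ] gap 85.5
 toolz [ 0.247 -0.087 -0.965] tooly [0.364 0.931 0.009] tilt 15.19 azz -19.4 azy 68.6 grasp [ 820.2 -317.9  285.5]
```

Request:
arm_command --pt "250 -98 0 0" --pt "250 -98 0 0"

```text
time: 4.48
position: [0.8586, -0.3327, 0.239]
tcp_rot: [0.148, 0.184, 0.971, -0.023]
contact_force: [-0.1, 0.4, -0.8]
finger_gap: 0.0854
```

```bash
python3 -c "
from h import *
st()"
```

```text
t 4.48 p [ 858.6 -332.7  239. ] j [-0.372  0.871  1.234  1.633  0.009  0.003] F [-0.1  0.4 -0.8] M [0.15 0.25 0.  ] gap 85.4
 toolz [ 0.28  -0.1   -0.955] tooly [0.364 0.931 0.009] tilt 17.29 azz -19.6 azy 68.6 grasp [ 853.3 -330.8  257.1]
```

Request:
arm_command --pt "100 -39 100 0" --pt "100 -39 100 0"

```text
time: 4.65
position: [0.8651, -0.3351, 0.2586]
tcp_rot: [0.167, 0.183, 0.968, -0.027]
contact_force: [-0.3, -0.8, 1.0]
finger_gap: 0.0855
```

```bash
python3 -c "
from h import *
st()"
```

```text
t 4.65 p [ 865.1 -335.1  258.6] j [-0.372  0.852  1.234  1.612  0.009  0.004] F [-0.3 -0.8  1. ] M [ 0.13  0.3  -0.  ] gap 85.5
 toolz [ 0.314 -0.113 -0.942] tooly [0.364 0.931 0.01 ] tilt 19.53 azz -19.8 azy 68.6 grasp [ 859.1 -333.   276.5]
```

Request:
arm_command --pt "100 -39 100 0" --pt "100 -39 100 0"

```text
time: 4.82
position: [0.8725, -0.3379, 0.2842]
tcp_rot: [0.191, 0.183, 0.964, -0.031]
contact_force: [-0.6, 1.1, 1.9]
finger_gap: 0.085
```

Request:
arm_command --pt "100 -39 100 0" --pt "100 -39 100 0"

```text
time: 4.98
position: [0.8809, -0.3411, 0.3028]
tcp_rot: [0.212, 0.182, 0.96, -0.035]
contact_force: [1.0, 0.9, 0.2]
finger_gap: 0.0856
```

Request:
arm_command --pt "100 -39 100 0" --pt "100 -39 100 0"

```text
time: 5.15
position: [0.8896, -0.3444, 0.3199]
tcp_rot: [0.231, 0.181, 0.955, -0.039]
contact_force: [-0.1, 0.2, -0.1]
finger_gap: 0.0851
```

Request:
arm_command --pt "100 -39 100 0" --pt "100 -39 100 0"

```text
time: 5.32
position: [0.8987, -0.3479, 0.3368]
tcp_rot: [0.251, 0.18, 0.95, -0.042]
contact_force: [-0.3, 0.4, 0.1]
finger_gap: 0.0855
```

Request:
arm_command --pt "100 -39 100 0" --pt "100 -39 100 0"

```text
time: 5.48
position: [0.9077, -0.3512, 0.3537]
tcp_rot: [0.271, 0.179, 0.945, -0.046]
contact_force: [-0.3, 0.0, 0.0]
finger_gap: 0.0855
```

```bash
python3 -c "
from h import *
st()"
```

```text
t 5.48 p [ 907.7 -351.2  353.7] j [-0.372  0.781  1.235  1.467  0.009  0.006] F [-0.3  0.   0. ] M [0.23 0.43 0.02] gap 85.5
 toolz [ 0.496 -0.184 -0.849] tooly [0.364 0.931 0.011] tilt 31.92 azz -20.4 azy 68.7 grasp [ 898.3 -347.8  369.9]
```

```bash
python3 - <<'E'
from h import *
a=np.radians(-21.4);ex=np.array([np.cos(a),np.sin(a)]);ey=np.array([-ex[1],ex[0]])
for n in('top','scene'):
    S=load(n);P=cloud(S)
    hsv=cv2.cvtColor(S['img'],cv2.COLOR_RGB2HSV)
    blue=(hsv[...,0]>100)&(hsv[...,0]<125)&(hsv[...,1]>90)
    r=(P[...,1]>-.35)&(P[...,1]<-.2)&(P[...,0]>.45)&(P[...,0]<.66)
    q=P[r&blue&(abs(P[...,2]-.03)<.004)][:,:2]
    X=q@ex;Y=q@ey
    # centerline fit by bins
    bs=[]
    for x0 in np.arange(X.min()+.012,X.max()-.02,.01):
        m=(X>=x0)&(X<x0+.01);bs.append([x0+.005,(Y[m].min()+Y[m].max())/2,np.ptp(Y[m])])
    bs=np.array(bs);f=np.polyfit(bs[:,0],bs[:,1],1)
    print(n,'X',X.min(),X.max(),'fit yaw',-21.4+np.degrees(np.arctan(f[0])),'Ymid',np.median(bs[:,1]),'w',np.median(bs[:,2]))
    q=P[r&(P[...,2]>.07)&(P[...,2]<.11)];print(' plate X',np.percentile(q[:,:2]@ex,[2,10,50,90,98]).round(4),'Y',np.percentile(q[:,:2]@ey,[1,99]).round(4),q[:,2].max())
    q=P[r&(P[...,2]>.097)&(P[...,2]<.11)];print(' top X',np.percentile(q[:,:2]@ex,[2,50,98]).round(4),'Y',np.percentile(q[:,:2]@ey,[1,99]).round(4))
    q=P[r&blue&(P[...,2]>.035)&(P[...,2]<.045)];print(' lip X',np.percentile(q[:,:2]@ex,[2,50,98]).round(4),len(q))
E
```

```text
top X 0.5593323229387105 0.6819132627831573 fit yaw -16.85249793733108 Ymid -0.056985078037282796 w 0.026063887736875114
 plate X [0.6575 0.6609 0.6804 0.6846 0.6913] Y [-0.08   -0.0338] 0.10324633379201102
 top X [0.6803 0.6829 0.6852] Y [-0.0809 -0.0342]
 lip X [0.5547 0.5867 0.6811] 36Traceback (most recent call last):
  File "<stdin>", line 13, in <module>
    return umr_minimum(a, axis, None, out, keepdims, initial, where)
ValueError: zero-size array to reduction operation minimum which has no identity
```

```bash
python3 - <<'E'
from h import *
for n,b in(('top',(370,200,425,270)),('scene',(232,255,280,320))):
    S=snap(n); x0,y0,x1,y1=b
    c=cv2.resize(S['img'][y0:y1,x0:x1],None,fx=8,fy=8,interpolation=cv2.INTER_NEAREST)
    cv2.imwrite(f'pics/{n}_z.png',c[:,:,::-1])
    P=cloud(S);hsv=cv2.cvtColor(S['img'],cv2.COLOR_RGB2HSV)
    blue=(hsv[...,0]>100)&(hsv[...,0]<125)&(hsv[...,1]>90)
    r=np.zeros_like(blue);r[y0:y1,x0:x1]=1
    # per-row extents on arm-top plane
    for v in range(y0,y1,3):
        u=np.where((r&blue)[v])[0]
        if len(u)>3:
            p=onz(S,u.min()-.5,v,.03);q=onz(S,u.max()+.5,v,.03);print(n,v,u.min(),u.max(),p[:2].round(4),q[:2].round(4),P[v,u.min():u.max()+1,2].round(3)[[0,len(u)//2,-1]])
E
```

```text
(no output)
```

View pics/top_z.png

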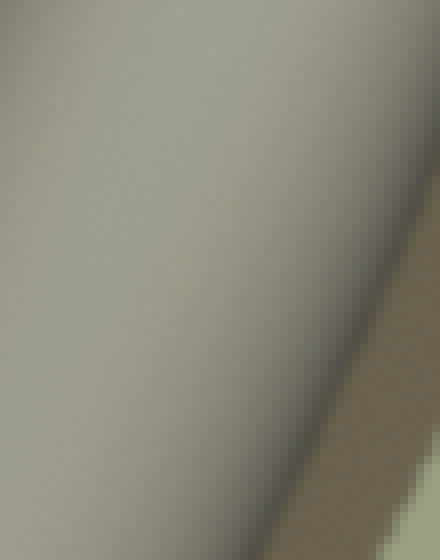

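View pics/scene_z.png

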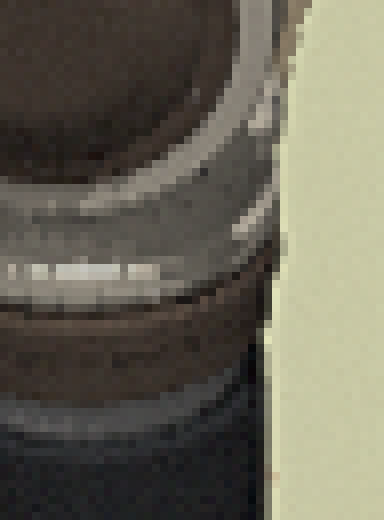

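The arm now hides the bracket in both views, so I'll measure from the first pictures that I saved.

```bash
python3 - <<'E'
from h import *
for n,b in(('top',(370,200,425,270)),('scene',(232,255,280,320))):
    S=load(n); S['img']=cv2.imread(f'pics/{n}0.png')[:,:,::-1].copy();x0,y0,x1,y1=b
    c=cv2.resize(S['img'][y0:y1,x0:x1],None,fx=8,fy=8,interpolation=cv2.INTER_NEAREST)
    cv2.imwrite(f'pics/{n}_z2.png',c[:,:,::-1])
    hsv=cv2.cvtColor(S['img'],cv2.COLOR_RGB2HSV)
    blue=(hsv[...,0]>100)&(hsv[...,0]<125)&(hsv[...,1]>90)
    r=np.zeros_like(blue);r[y0:y1,x0:x1]=1
    for v in range(y0,y1,3):
        u=np.where((r&blue)[v])[0]
        if len(u)>3:
            p=onz(S,u.min()-.5,v,.03);q=onz(S,u.max()+.5,v,.03);print(n,v,u.min(),u.max(),p[:2].round(4),q[:2].round(4))
E
```

```text
top 215 392 402 [ 0.6207 -0.2817] [ 0.6215 -0.3133]
top 218 392 408 [ 0.612  -0.2818] [ 0.6133 -0.3307]
top 224 391 395 [ 0.5946 -0.2793] [ 0.595  -0.2937]
top 227 390 399 [ 0.5859 -0.2766] [ 0.5866 -0.3053]
top 230 388 398 [ 0.577 -0.271] [ 0.5779 -0.3026]
top 233 387 397 [ 0.5683 -0.2684] [ 0.5692 -0.2999]
top 236 386 396 [ 0.5596 -0.2657] [ 0.5605 -0.2972]
top 239 385 394 [ 0.5509 -0.263 ] [ 0.5517 -0.2916]
top 242 384 393 [ 0.5422 -0.2603] [ 0.543 -0.289]
top 245 383 392 [ 0.5335 -0.2576] [ 0.5343 -0.2863]
top 248 382 391 [ 0.5248 -0.2549] [ 0.5256 -0.2836]
top 251 380 390 [ 0.516  -0.2494] [ 0.5169 -0.2809]
top 254 379 389 [ 0.5073 -0.2467] [ 0.5082 -0.2782]
top 257 379 388 [ 0.4987 -0.2469] [ 0.4995 -0.2755]
scene 267 254 262 [ 0.494  -0.2732] [ 0.5014 -0.2487]
scene 270 254 263 [ 0.5035 -0.2754] [ 0.5116 -0.2482]
scene 273 253 263 [ 0.5121 -0.2803] [ 0.521  -0.2505]
scene 276 253 262 [ 0.5214 -0.2824] [ 0.5295 -0.2555]
scene 279 252 262 [ 0.5299 -0.2873] [ 0.5387 -0.2577]
scene 282 252 262 [ 0.5391 -0.2894] [ 0.5479 -0.26  ]
scene 285 252 261 [ 0.5483 -0.2915] [ 0.5562 -0.2648]
scene 288 251 261 [ 0.5566 -0.2963] [ 0.5653 -0.267 ]
scene 291 256 261 [ 0.5696 -0.2851] [ 0.5743 -0.2692]
scene 294 255 260 [ 0.5777 -0.2899] [ 0.5825 -0.274 ]
scene 297 242 260 [ 0.5764 -0.3262] [ 0.5914 -0.2761]
scene 300 243 260 [ 0.5861 -0.3255] [ 0.6002 -0.2783]
scene 303 244 260 [ 0.5957 -0.3248] [ 0.609  -0.2804]
scene 306 245 261 [ 0.6052 -0.3242] [ 0.6185 -0.2799]
scene 309 246 261 [ 0.6147 -0.3235] [ 0.6271 -0.282 ]
scene 312 256 262 [ 0.6311 -0.2996] [ 0.6365 -0.2815]
```

View pics/top_z2.png

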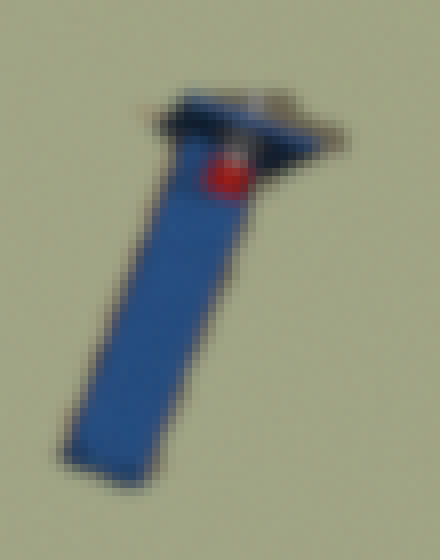

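View pics/scene_z2.png

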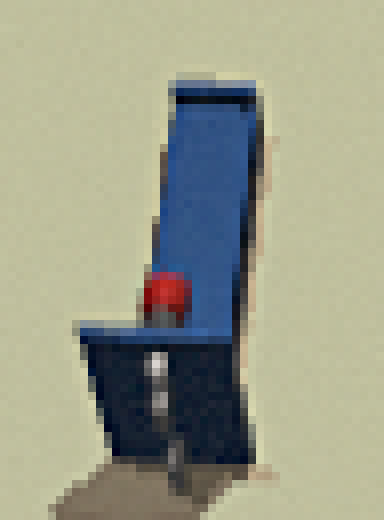

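```bash
python3 - <<'E'
from h import *
t=load('top');s=load('scene')
# top: end-plate outer edge corners (zoom px /8 + offset), pixel centre shift -.5
def T(zx,zy,z): return onz(t,370+zx/8-.5,200+zy/8-.5,z)[:2].round(4)
def S(zx,zy,z): return onz(s,232+zx/8-.5,255+zy/8-.5,z)[:2].round(4)
print('end corners top',T(62,462,.04),T(142,487,.04))
print('plate top back edge',T(180,92,.1),T(330,138,.1))
print('scene lip top far',S(172,82,.04),S(255,82,.04))
print('scene plate top edge back',S(82,338,.1),S(240,344,.1))
E
```

```text
end corners top [ 0.4976 -0.2425] [ 0.4895 -0.2711]
plate top back edge [ 0.6236 -0.2751] [ 0.6091 -0.3268]
scene lip top far [ 0.4922 -0.2732] [ 0.5007 -0.2451]
scene plate top edge back [ 0.6114 -0.3247] [ 0.6282 -0.276 ]
```

Request:
arm_command --pt "-37 8 -20 0.5" --pt "-74 16 -40 1" --pt "-111 24 -60 1.5" --pt "-148 32 -80 2.2" --pt "-185 39 -102 2.2" --pt "-220 47 -122 2.2" --pt "-255 55 -142 2.2" --pt "-290 62 -162 2.2"

```text
time: 6.25
position: [0.7045, -0.3078, 0.2399]
tcp_rot: [0.27, 0.161, 0.948, -0.04]
contact_force: [-0.0, 0.1, 0.5]
finger_gap: 0.085
```

Request:
arm_command --pt "-35 8 -18 0" --pt "-70 16 -36 0" --pt "-80 17 -42 0" --pt "-80 17 -42 0" --pt "-80 17 -42 0"

```text
time: 6.67
position: [0.6265, -0.2916, 0.2002]
tcp_rot: [0.271, 0.161, 0.948, -0.041]
contact_force: [0.2, -0.2, 0.2]
finger_gap: 0.0849
```

```bash
python3 -c "
from h import *
st()
snap('wrist','w1.png');snap('scene','s2.png')"
```

```text
t 6.67 p [ 626.5 -291.6  200.2] j [-0.468 -0.127 -0.218  0.93   0.079 -0.109] F [ 0.2 -0.2  0.2] M [0.09 0.43 0.02] gap 84.9
 toolz [ 0.5   -0.164 -0.85 ] tooly [0.328 0.945 0.01 ] tilt 31.78 azz -18.2 azy 70.8 grasp [ 617.  -288.5  216.3]
```

View pics/w1.png

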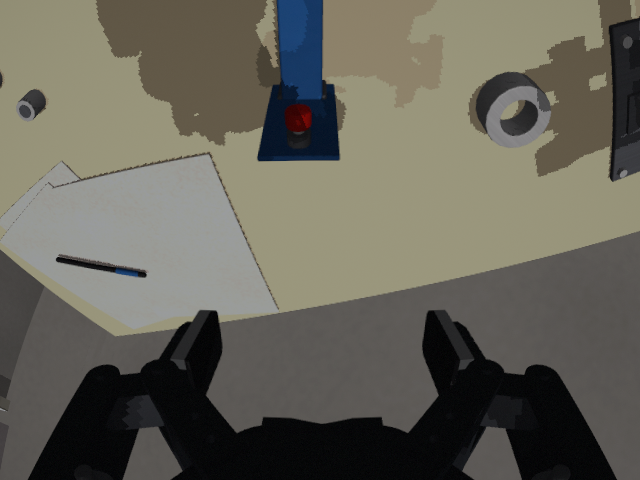

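View pics/s2.png

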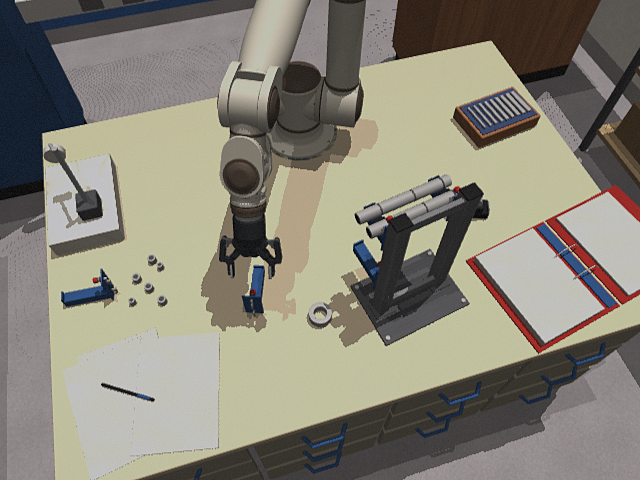

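Request:
arm_command --pt "-36 8 -15 0" --pt "-72 16 -30 0" --pt "-89 19 -70 0" --pt "-89 19 -100 0" --pt "-89 19 -110 0" --pt "-89 19 -110 0"

```text
time: 7.27
position: [0.5372, -0.272, 0.0871]
tcp_rot: [0.269, 0.161, 0.949, -0.04]
contact_force: [0.2, -0.2, 0.1]
finger_gap: 0.0855
```

```bash
python3 -c "
from h import *
st()
snap('wrist','w2.png');snap('scene','s3.png')
import cv2
i=cv2.imread('pics/s3.png')[150:350,180:380];cv2.imwrite('pics/s3z.png',cv2.resize(i,None,fx=3,fy=3))"
```

```text
t 7.27 p [ 537.2 -272.    87.1] j [-0.519 -0.309 -0.585  0.754  0.106 -0.152] F [ 0.2 -0.2  0.1] M [0.14 0.47 0.03] gap 85.5
 toolz [ 0.497 -0.162 -0.853] tooly [0.328 0.945 0.011] tilt 31.51 azz -18.1 azy 70.9 grasp [ 527.8 -268.9  103.3]
```

View pics/w2.png

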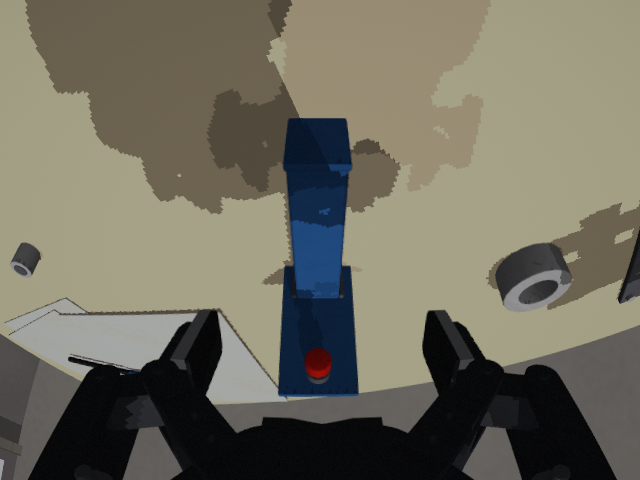

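View pics/s3z.png

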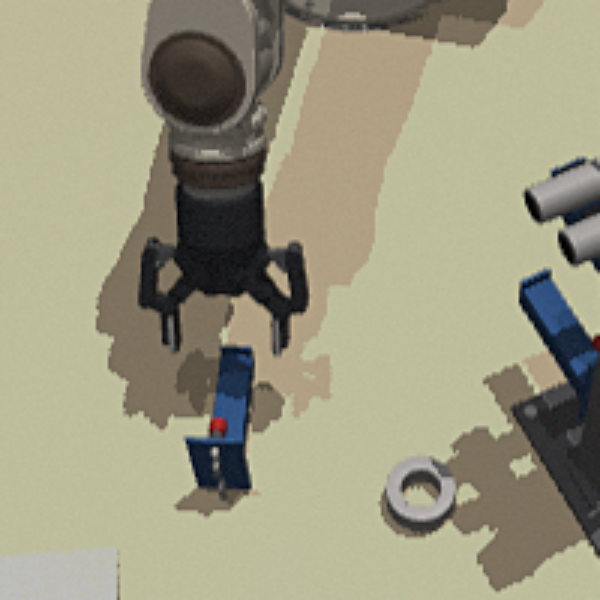

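The bracket's centre line is at u≈318 in the wrist image, midway between the pads (220 and 425). Next I go down and grip.

Request:
arm_command --pt "0 0 -35 0" --pt "0 0 -60 0" --pt "0 0 -72 0" --pt "0 0 -76 0" --pt "0 0 -76 0"

```text
time: 7.78
position: [0.5388, -0.2729, 0.0148]
tcp_rot: [0.271, 0.161, 0.948, -0.041]
contact_force: [0.0, 0.6, 1.5]
finger_gap: 0.0852
```

```bash
python3 -c "
from h import *
st()"
```

```text
t 7.78 p [ 538.8 -272.9   14.8] j [-0.519 -0.251 -0.687  0.589  0.106 -0.153] F [0.  0.6 1.5] M [0.09 0.43 0.01] gap 85.2
 toolz [ 0.501 -0.164 -0.85 ] tooly [0.327 0.945 0.01 ] tilt 31.8 azz -18.2 azy 70.9 grasp [ 529.3 -269.7   31. ]
```

Request:
arm_command --pt "0 0 0 0" --pt "0 0 0 0" --pt "0 0 0 0" --pt "0 0 0 0" --pt "0 0 0 0" --pt "0 0 0 0" --gripper 0 --force 90

```text
time: 8.28
position: [0.5383, -0.2729, 0.015]
tcp_rot: [0.271, 0.161, 0.948, -0.041]
contact_force: [-3.1, 0.6, 6.7]
finger_gap: 0.0276
```

```bash
python3 -c "
from h import *
st()"
```

```text
t 8.28 p [ 538.3 -272.9   15. ] j [-0.519 -0.253 -0.689  0.588  0.106 -0.153] F [-3.1  0.6  6.7] M [ 0.13  0.35 -0.04] gap 27.6
 toolz [ 0.501 -0.165 -0.849] tooly [0.328 0.945 0.01 ] tilt 31.87 azz -18.2 azy 70.9 grasp [ 528.7 -269.8   31.2]
```

The grasp height came out 5 mm higher than planned (31 mm against 26 mm), so I'll regrip lower.

Request:
arm_command --pt "0 0 0 0" --pt "0 0 0 0" --pt "0 0 -3 0" --pt "0 0 -6 0" --pt "0 0 -6 0" --gripper 0.6

```text
time: 8.7
position: [0.537, -0.2721, 0.0063]
tcp_rot: [0.27, 0.161, 0.948, -0.04]
contact_force: [-0.4, -0.6, -0.3]
finger_gap: 0.0512
```

Request:
arm_command --pt "0 0 0 0" --pt "0 0 0 0" --pt "0 0 0 0" --pt "0 0 0 0" --pt "0 0 0 0" --pt "0 0 0 0" --gripper 0 --force 100

```text
time: 9.2
position: [0.5376, -0.2725, 0.0077]
tcp_rot: [0.27, 0.161, 0.948, -0.041]
contact_force: [-0.1, -0.2, 0.3]
finger_gap: 0.0285
```

```bash
python3 -c "
from h import *
st();snap('wrist','w3.png');snap('scene','s4.png')
i=cv2.imread('pics/s4.png')[150:350,180:380];cv2.imwrite('pics/s4z.png',cv2.resize(i,None,fx=3,fy=3))"
```

```text
t 9.2 p [ 537.6 -272.5    7.7] j [-0.519 -0.246 -0.698  0.574  0.106 -0.153] F [-0.1 -0.2  0.3] M [-0.03  0.49 -0.08] gap 28.5
 toolz [ 0.5   -0.164 -0.85 ] tooly [0.328 0.945 0.01 ] tilt 31.75 azz -18.2 azy 70.9 grasp [ 528.1 -269.4   23.8]
```

View pics/w3.png

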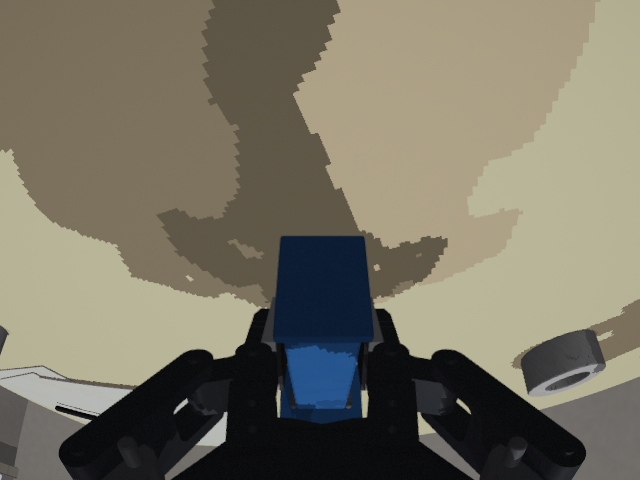

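View pics/s4z.png

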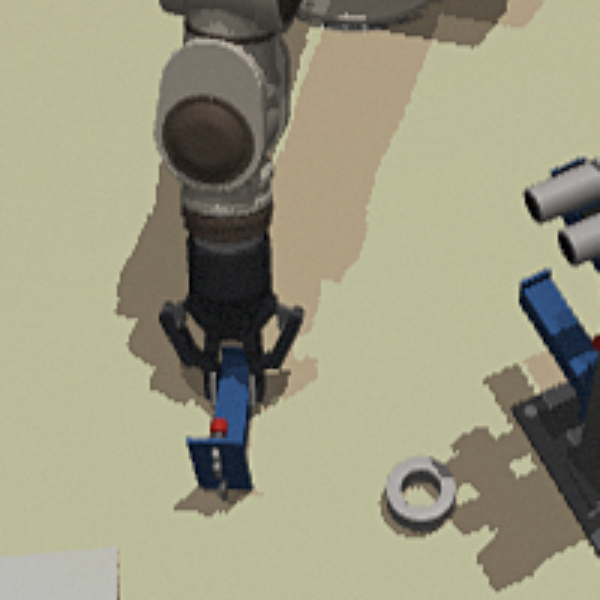

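Request:
arm_command --pt "0 0 15 0" --pt "0 0 50 0" --pt "-10 4 85 0" --pt "-25 12 115 0" --pt "-45 25 140 0" --pt "-70 45 150 0" --pt "-90 78 150 2" --pt "-110 112 150 5"

```text
time: 9.97
position: [0.4262, -0.1597, 0.1575]
tcp_rot: [0.272, 0.12, 0.954, -0.028]
contact_force: [0.3, 1.0, -2.7]
finger_gap: 0.0286
```

```bash
python3 -c "
from h import *
st();snap('wrist','w4.png')"
```

```text
t 9.97 p [ 426.2 -159.7  157.5] j [-0.421 -0.745 -0.709  1.061  0.1   -0.143] F [ 0.3  1.  -2.7] M [0.31 0.9  0.07] gap 28.6
 toolz [ 0.512 -0.12  -0.851] tooly [0.244 0.97  0.011] tilt 31.71 azz -13.1 azy 75.9 grasp [ 416.4 -157.4  173.7]
```

View pics/w4.png

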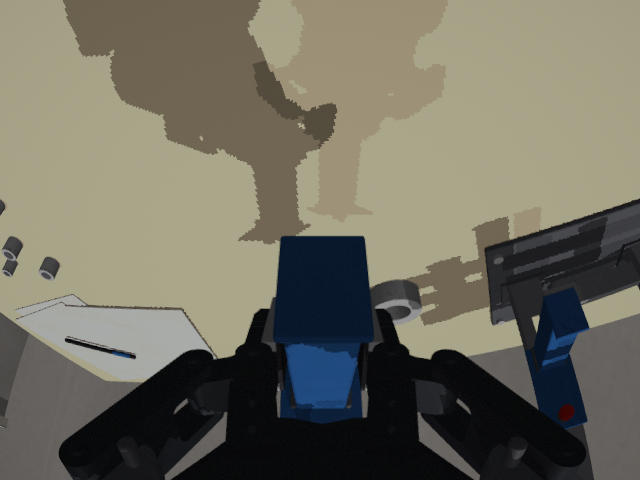

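Request:
arm_command --pt "10 40 0 3" --pt "19 80 0 6" --pt "26 120 0 9" --pt "30 160 0 12" --pt "30 200 0 15" --pt "27 240 0 18" --pt "21 280 0 21" --pt "14 318 0 24.3"

```text
time: 10.68
position: [0.4404, 0.1596, 0.1567]
tcp_rot: [0.271, -0.085, 0.958, 0.03]
contact_force: [1.6, -0.5, -3.5]
finger_gap: 0.0283
```

Request:
arm_command --pt "-3 13 -18 0" --pt "-3 13 -36 0" --pt "-3 13 -36 0" --pt "-3 13 -36 0"

```text
time: 11.02
position: [0.4376, 0.1704, 0.1201]
tcp_rot: [0.27, -0.084, 0.959, 0.029]
contact_force: [0.5, -0.5, -2.9]
finger_gap: 0.0285
```

```bash
python3 -c "
from h import *
st();
for n in ('wrist','top','scene'): snap(n,n+'5.png')"
```

```text
t 11.02 p [437.6 170.4 120.1] j [ 0.453 -0.698 -0.757  0.975 -0.134  0.24 ] F [ 0.5 -0.5 -2.9] M [-0.21  0.93  0.02] gap 28.5
 toolz [ 0.514  0.101 -0.852] tooly [-0.177  0.984  0.01 ] tilt 31.56 azz 11.1 azy 100.2 grasp [427.9 168.4 136.3]
```

View pics/wrist5.png

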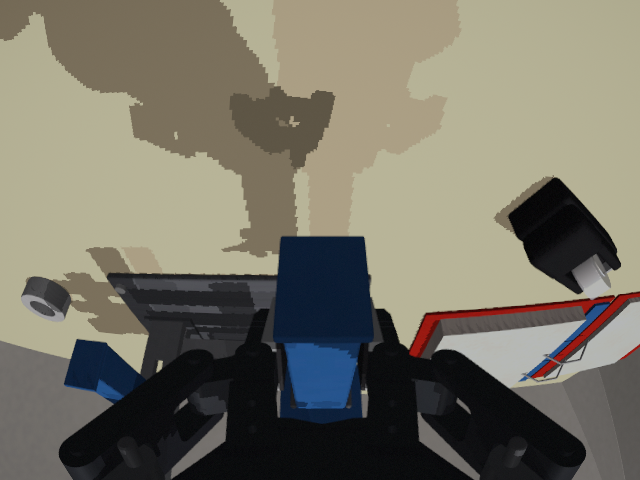

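View pics/top5.png

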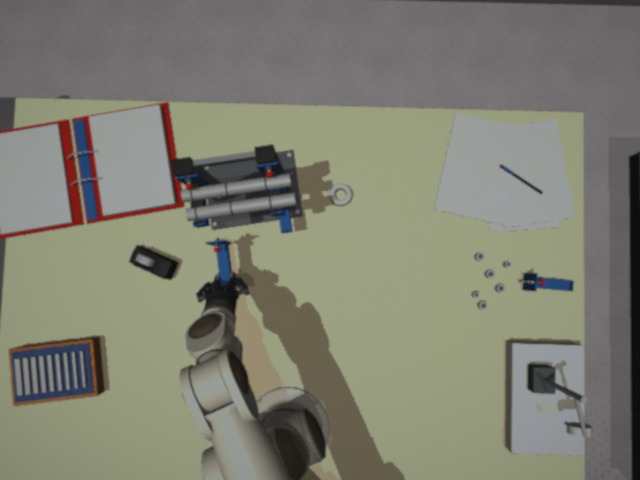

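View pics/scene5.png

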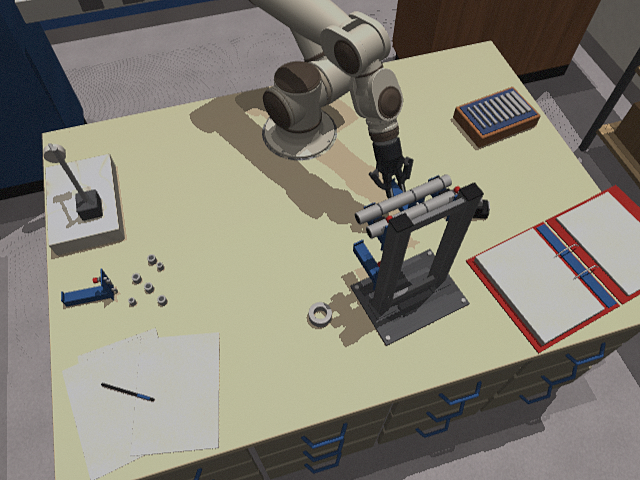

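```bash
python3 - <<'E'
from h import *
t=load('top')
for f,(x0,y0,x1,y1) in dict(a=(165,140,300,240),b=(190,230,250,310)).items():
    k=6 if f=='a' else 7
    c=cv2.resize(t['img'][y0:y1,x0:x1],None,fx=k,fy=k,interpolation=cv2.INTER_NEAREST)
    cv2.imwrite(f'pics/t5{f}.png',np.clip(c[:,:,::-1].astype(float)*1.6,0,255).astype(np.uint8))
E
```

```text
(no output)
```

View pics/t5a.png

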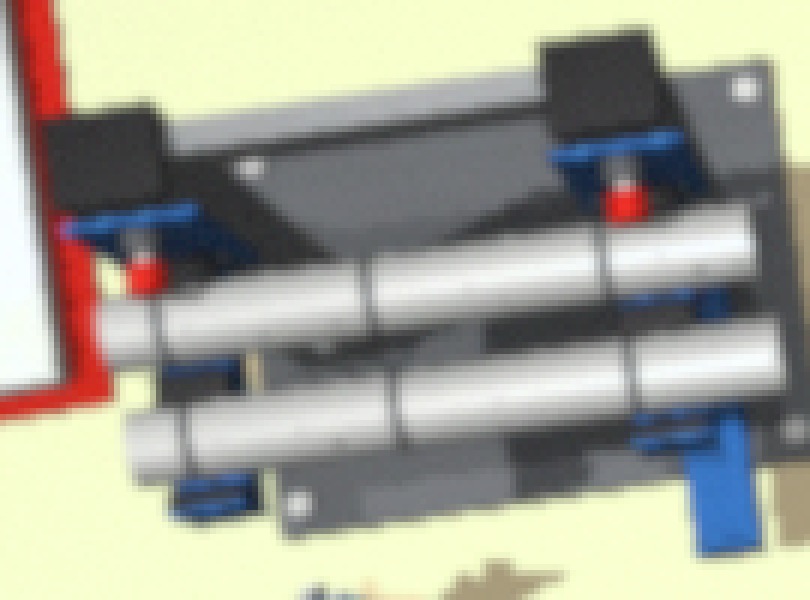

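View pics/t5b.png

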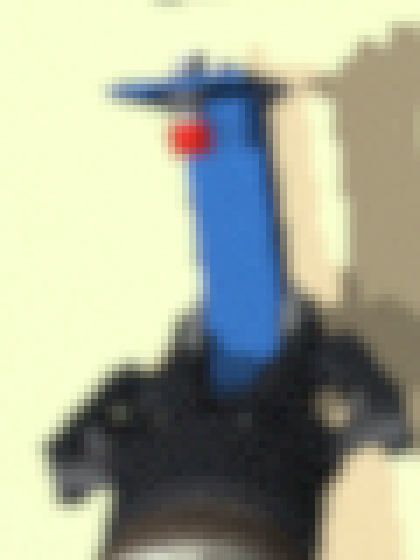

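```bash
python3 - <<'E'
from h import *
a=np.radians(10.25);ex=np.array([np.cos(a),np.sin(a)]);ey=np.array([-ex[1],ex[0]])
for n in('top','scene'):
    S=load(n);P=cloud(S);hsv=cv2.cvtColor(S['img'],cv2.COLOR_RGB2HSV)
    blue=(hsv[...,0]>98)&(hsv[...,0]<128)&(hsv[...,1]>90)
    for nm,(z0,xr,yr) in dict(L=(.4,(.6,.7),(.13,.27)),R=(.4,(.62,.75),(-.03,.09)),held=(.2124,(.48,.56),(.13,.25)),fitarm=(.13,(.53,.7),(-.05,.06)),heldarm=(.1424,(.40,.515),(.1,.25))).items():
        m=blue&(abs(P[...,2]-z0)<(.006 if 'arm' not in nm else .004))&(P[...,0]>xr[0])&(P[...,0]<xr[1])&(P[...,1]>yr[0])&(P[...,1]<yr[1])
        q=P[m]
        if len(q)<8: print(n,nm,len(q));continue
        U=q[:,:2]@ex;V=q[:,:2]@ey
        f=np.polyfit(V,U,1) if 'arm' not in nm else np.polyfit(U,V,1)
        print(n,nm,len(q),'z',q[:,2].mean().round(4),'U',U.mean().round(4),U.min().round(4),U.max().round(4),'V',V.mean().round(4),((V.min()+V.max())/2).round(4),np.ptp(V).round(4),'slope deg',np.degrees(np.arctan(f[0])).round(2))
    # posts tops
    m=(P[...,2]>.412)&(P[...,2]<.43)&(P[...,0]>.55)&(P[...,0]<.8)&(abs(P[...,1])<.3)
    q=P[m];U=q[:,:2]@ex;V=q[:,:2]@ey
    for lo,hi in((.06,.14),(-.14,-.06)):
        k=(V>lo)&(V<hi);print(n,'post',k.sum(),'U',np.percentile(U[k],[1,99]).round(4),'V',np.percentile(V[k],[.5,99.5]).round(4),'z',q[k,2].mean().round(4))
    R=np.percentile(V,[.5,99.5]);print('  all V',R.round(4),R.mean().round(4))
E
```

```text
top L 64 z 0.3994 U 0.679 0.6764 0.6824 V 0.0889 0.0898 0.0481 slope deg -0.39
top R 58 z 0.3995 U 0.679 0.6758 0.6816 V -0.0902 -0.0887 0.047 slope deg -0.17
top held 15 z 0.2117 U 0.5447 0.5435 0.5469 V 0.0851 0.0852 0.0375 slope deg 0.53
top fitarm 176 z 0.1297 U 0.5895 0.5508 0.668 V -0.0909 -0.0896 0.0298 slope deg -7.29
top heldarm 316 z 0.1429 U 0.4839 0.4334 0.5394 V 0.0884 0.0892 0.0317 slope deg -4.89
top post 363 U [0.679  0.7141] V [0.0611 0.111 ] z 0.424
top post 339 U [0.6785 0.714 ] V [-0.1101 -0.0612] z 0.4247
  all V [-0.1094  0.1104] 0.0005
scene L 9 z 0.3983 U 0.6794 0.6781 0.6806 V 0.0692 0.0688 0.0078 slope deg -0.73
scene R 7
scene held 11 z 0.2093 U 0.5486 0.5471 0.5514 V 0.0879 0.0882 0.038 slope deg -1.54
scene fitarm 312 z 0.1296 U 0.6039 0.5512 0.6823 V -0.0918 -0.0947 0.0387 slope deg -3.93
scene heldarm 88 z 0.1434 U 0.4609 0.4243 0.5226 V 0.0876 0.0813 0.0426 slope deg -6.91
scene post 321 U [0.6794 0.7147] V [0.0608 0.1119] z 0.4239
scene post 323 U [0.6791 0.7143] V [-0.1105 -0.0612] z 0.4248
  all V [-0.1101  0.1114] 0.0006
```

```bash
python3 - <<'E'
from h import *
a=np.radians(10.25);ex=np.array([np.cos(a),np.sin(a)]);ey=np.array([-ex[1],ex[0]])
S=load('top');hsv=cv2.cvtColor(S['img'],cv2.COLOR_RGB2HSV)
b=(S['img'][...,2].astype(float)-S['img'][...,0])
# subpixel edges per image row: half-max of (B-R)
def edges(v,u0,u1):
    r=b[v,u0:u1];h=r.max()/2
    i=np.where(r>h)[0]
    l,rr=i[0],i[-1]
    L=u0+l-(r[l]-h)/(r[l]-r[l-1]);Rr=u0+rr+(r[rr]-h)/(r[rr]-r[rr+1]);return L,Rr
for nm,rows,u0,u1,z in(('held',range(256,279,2),208,240,.1424),('fit',range(219,231,2),274,300,.130)):
    c=[]
    for v in rows:
        L,Rr=edges(v,u0,u1);p=onz(S,L,v,z)[:2];q=onz(S,Rr,v,z)[:2];c.append([(p+q)@ex/2,(p+q)@ey/2,np.linalg.norm(p-q)])
    c=np.array(c);f=np.polyfit(c[:,0],c[:,1],1);print(nm,'U',c[:,0].mean().round(4),'V',c[:,1].mean().round(4),'w',c[:,2].mean().round(4),'slope',np.degrees(np.arctan(f[0])).round(2),c[:,1].round(4))
# knobs
red=(S['img'][...,0].astype(int)-S['img'][...,1]>90)
k,l,s,c=cv2.connectedComponentsWithStats(red.astype(np.uint8))
for i in range(1,k):
    if 5<s[i,4]<60 and 150<c[i][0]<300:
        for z in(.385,.185,.1974):
            p=onz(S,*c[i],z+.008)[:2];print('knob',c[i].round(1),s[i,4],z,'U',(p@ex).round(4),'V',(p@ey).round(4))
E
```

```text
held U 0.4804 V 0.089 w 0.0281 slope -2.69 [0.0883 0.0881 0.0881 0.0884 0.0884 0.0884 0.0884 0.0887 0.0893 0.0904
 0.0911 0.0904]
fit U 0.5704 V -0.0883 w 0.0272 slope 0.42 [-0.088  -0.0885 -0.0883 -0.0883 -0.0885 -0.0883]
knob [268.9 173.7] 16 0.385 U 0.6575 V -0.0883
knob [268.9 173.7] 16 0.185 U 0.6992 V -0.0704
knob [268.9 173.7] 16 0.1974 U 0.6967 V -0.0715
knob [188.5 186. ] 12 0.385 U 0.6573 V 0.0909
knob [188.5 186. ] 12 0.185 U 0.699 V 0.14
knob [188.5 186. ] 12 0.1974 U 0.6964 V 0.137
knob [216.5 249. ] 8 0.385 U 0.5103 V 0.0488
knob [216.5 249. ] 8 0.185 U 0.5265 V 0.0906
knob [216.5 249. ] 8 0.1974 U 0.5255 V 0.088
```

Request:
arm_command --pt "20 4 1 0" --pt "50 10 1 0" --pt "80 16 1 0" --pt "100 20 1 0" --pt "106 22 1 0" --pt "106 22 1 0" --pt "106 22 1 0"

```text
time: 11.75
position: [0.5445, 0.1919, 0.1227]
tcp_rot: [0.272, -0.083, 0.958, 0.029]
contact_force: [-0.4, -0.2, -3.4]
finger_gap: 0.0285
```

```bash
python3 - <<'E'
from h import *
st()
for n in ('wrist','top','scene'): snap(n,n+'6.png')
t=load('top')['img'][140:240,165:300];cv2.imwrite('pics/t6z.png',np.clip(cv2.resize(t,None,fx=5.5,fy=5.5,interpolation=cv2.INTER_CUBIC)[:,:,::-1]*1.6,0,255))
t=load('scene')['img'][160:320,330:500];cv2.imwrite('pics/s6z.png',np.clip(cv2.resize(t,None,fx=3.5,fy=3.5,interpolation=cv2.INTER_CUBIC)[:,:,::-1]*1.6,0,255))
E
```

```text
t 11.75 p [544.5 191.9 122.7] j [ 0.389 -0.395 -0.579  0.843 -0.103  0.187] F [-0.4 -0.2 -3.4] M [-0.22  0.99 -0.04] gap 28.5
 toolz [ 0.516  0.101 -0.851] tooly [-0.175  0.984  0.01 ] tilt 31.7 azz 11.1 azy 100.1 grasp [534.7 190.  138.9][ WARN:0@3.747] global loadsave.cpp:1063 imwrite_ Unsupported depth image for selected encoder is fallbacked to CV_8U.
```

View pics/wrist6.png

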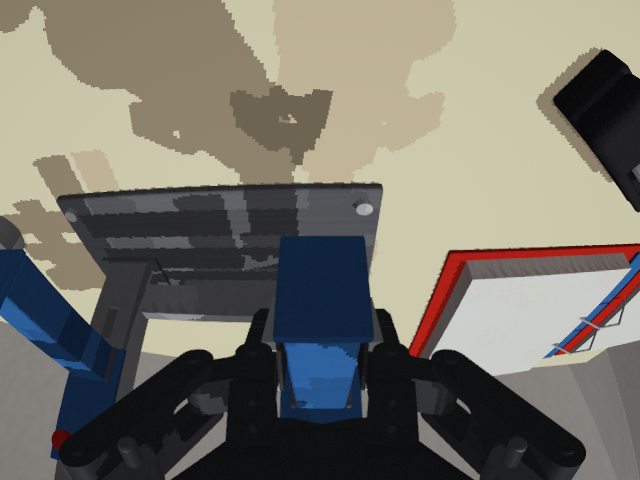

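View pics/t6z.png

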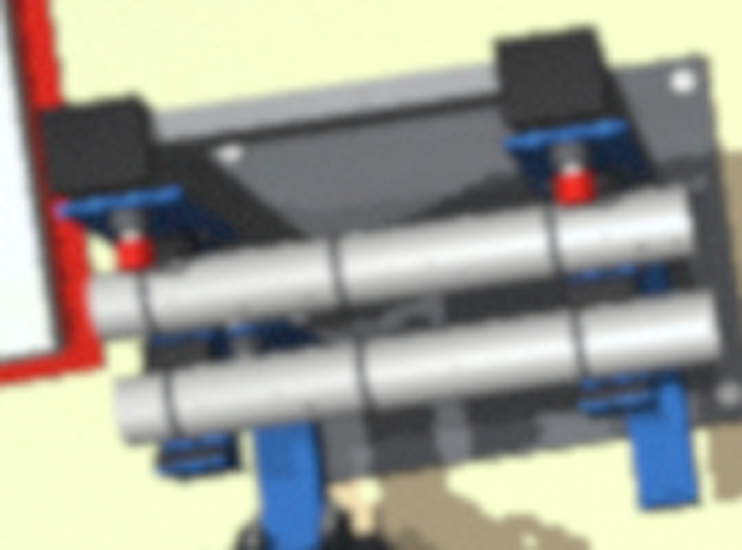

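View pics/s6z.png

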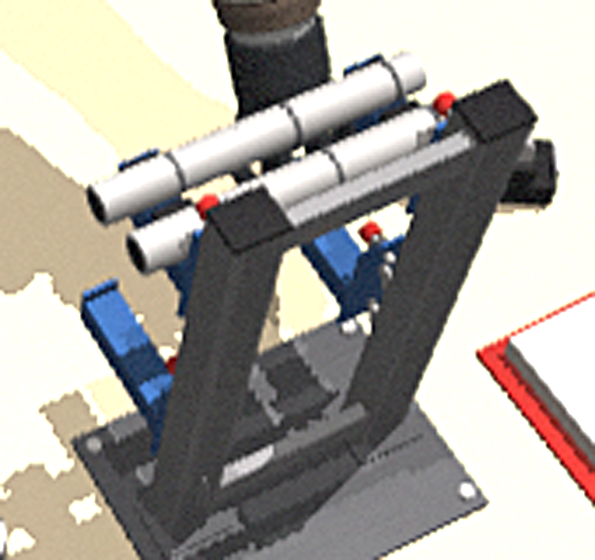

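```bash
python3 - <<'E'
from h import *
a=np.radians(10.25);ex=np.array([np.cos(a),np.sin(a)]);ey=np.array([-ex[1],ex[0]])
S=load('top');b=(S['img'][...,2].astype(float)-S['img'][...,0])
def edges(v,u0,u1):
    r=b[v,u0:u1];h=r.max()/2;i=np.where(r>h)[0];l,rr=i[0],i[-1]
    return u0+l-(r[l]-h)/(r[l]-r[l-1]),u0+rr+(r[rr]-h)/(r[rr]-r[rr+1])
for nm,rows,u0,u1,z in(('held',range(218,236,2),206,232,.145),('fit',range(217,231,2),274,300,.130)):
    c=[]
    for v in rows:
        try:L,Rr=edges(v,u0,u1)
        except Exception as e: print(v,e);continue
        p=onz(S,L,v,z)[:2];q=onz(S,Rr,v,z)[:2];c.append([(p+q)@ex/2,(p+q)@ey/2,np.linalg.norm(p-q)])
    c=np.array(c);f=np.polyfit(c[:,0],c[:,1],1);print(nm,'U',c[:,0].round(4),'V',c[:,1].mean().round(4),'w',c[:,2].mean().round(4),'slope',np.degrees(np.arctan(f[0])).round(2),c[:,1].round(4))
s=manip.read_state()['position'];print('TCP U,V',s[:2]@ex,s[:2]@ey)
S=load('scene');red=(S['img'][...,0].astype(int)-S['img'][...,1]>90)
k,l,q,c=cv2.connectedComponentsWithStats(red.astype(np.uint8))
for i in range(1,k):
    if 5<q[i,4]<90 and 350<c[i][0]<480 and c[i][1]<270:
        for z in(.385,.185,.200):
            p=onz(S,*c[i],z+.004)[:2];print('knob',c[i].round(1),q[i,4],z,'U',(p@ex).round(4),'V',(p@ey).round(4))
E
```

```text
held U [0.6124 0.607  0.6016 0.5962 0.5908 0.5855 0.5801 0.5748 0.5696] V 0.0906 w 0.0286 slope -3.19 [0.0899 0.0899 0.0899 0.0899 0.0903 0.0907 0.0908 0.0912 0.0928]
fit U [0.5896 0.5841 0.5786 0.5731 0.5677 0.5622 0.5567] V -0.0883 w 0.0275 slope 0.46 [-0.0881 -0.088  -0.0885 -0.0883 -0.0883 -0.0885 -0.0882]
TCP U,V 0.5695392128127932 0.09240122979304104
knob [457.1 188.3] 15 0.385 U 0.6587 V 0.0901
knob [457.1 188.3] 15 0.185 U 0.5522 V 0.2183
knob [457.1 188.3] 15 0.2 U 0.5602 V 0.2087
knob [389.2 217. ] 12 0.385 U 0.6564 V -0.0884
knob [389.2 217. ] 12 0.185 U 0.5495 V 0.003
knob [389.2 217. ] 12 0.2 U 0.5575 V -0.0039
knob [435.8 225. ] 10 0.385 U 0.7204 V -0.0089
knob [435.8 225. ] 10 0.185 U 0.6267 V 0.0989
knob [435.8 225. ] 10 0.2 U 0.6337 V 0.0908
```

Request:
arm_command --pt "3 0.5 -1 0" --pt "6 1.5 -2 0" --pt "9 2 -2 0" --pt "12 2.5 -2 0" --pt "14 3 -2 0" --pt "14 3 -2 0"

```text
time: 12.4
position: [0.559, 0.1956, 0.1206]
tcp_rot: [0.272, -0.084, 0.958, 0.029]
contact_force: [-0.4, -0.1, -3.3]
finger_gap: 0.0284
```

```bash
python3 - <<'E'
from h import *
st()
E
```

```text
t 12.4 p [559.  195.6 120.6] j [ 0.385 -0.356 -0.555  0.825 -0.1    0.182] F [-0.4 -0.1 -3.3] M [-0.18  0.93 -0.03] gap 28.4
 toolz [ 0.516  0.102 -0.85 ] tooly [-0.176  0.984  0.011] tilt 31.74 azz 11.1 azy 100.2 grasp [549.1 193.7 136.8]
```

Request:
arm_command --pt "1.5 0.3 0 0" --pt "3 0.5 0 0" --pt "4.5 0.8 0 0" --pt "5 0.9 0 0" --pt "5 0.9 0 0"

```text
time: 12.82
position: [0.5635, 0.1964, 0.1203]
tcp_rot: [0.272, -0.084, 0.958, 0.029]
contact_force: [-2.8, -0.4, -3.5]
finger_gap: 0.0285
```

```bash
python3 - <<'E'
from h import *
st()
snap('scene','s7.png')
t=load('scene')['img'][160:320,330:500];cv2.imwrite('pics/s7z.png',np.clip(cv2.resize(t,None,fx=3.5,fy=3.5,interpolation=cv2.INTER_CUBIC)[:,:,::-1]*1.6,0,255).astype(np.uint8))
E
```

```text
t 12.82 p [563.5 196.4 120.3] j [ 0.382 -0.343 -0.547  0.822 -0.098  0.18 ] F [-2.8 -0.4 -3.5] M [-0.24  1.21 -0.01] gap 28.5
 toolz [ 0.516  0.101 -0.851] tooly [-0.177  0.984  0.01 ] tilt 31.7 azz 11.1 azy 100.2 grasp [553.7 194.4 136.5]
```

View pics/s7z.png

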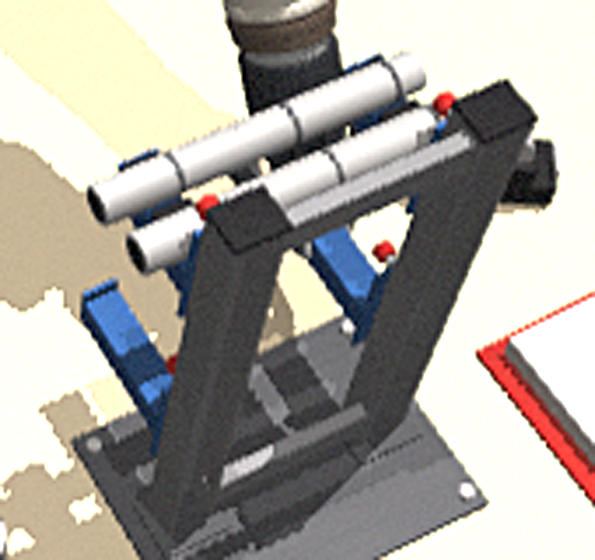

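Request:
arm_command --pt "1 0.2 0 0" --pt "2 0.4 0 0" --pt "3 0.5 0 0" --pt "3 0.5 0 0"

```text
time: 13.2
position: [0.5666, 0.197, 0.1204]
tcp_rot: [0.272, -0.084, 0.958, 0.029]
contact_force: [-3.0, -0.9, -3.2]
finger_gap: 0.0287
```

```bash
python3 - <<'E'
from h import *
st()
E
```

```text
t 13.2 p [566.6 197.  120.4] j [ 0.381 -0.335 -0.541  0.819 -0.098  0.179] F [-3.  -0.9 -3.2] M [-0.22  1.4  -0.01] gap 28.7
 toolz [ 0.516  0.102 -0.851] tooly [-0.177  0.984  0.01 ] tilt 31.72 azz 11.1 azy 100.2 grasp [556.8 195.  136.5]
```

Request:
arm_command --pt "1 0.2 0 0" --pt "2 0.4 0 0" --pt "3 0.5 0 0" --pt "3 0.5 0 0"

```text
time: 13.53
position: [0.5691, 0.1973, 0.1201]
tcp_rot: [0.271, -0.084, 0.958, 0.029]
contact_force: [-8.6, -1.9, -2.2]
finger_gap: 0.0283
```

```bash
python3 - <<'E'
from h import *
st()
E
```

```text
t 13.53 p [569.1 197.3 120.1] j [ 0.379 -0.328 -0.535  0.818 -0.097  0.178] F [-8.6 -1.9 -2.2] M [-0.36  2.02  0.02] gap 28.3
 toolz [ 0.515  0.101 -0.851] tooly [-0.177  0.984  0.01 ] tilt 31.65 azz 11.1 azy 100.2 grasp [559.3 195.4 136.3]
```

Request:
arm_command --pt "0 0 -1.5 0" --pt "0 0 -3 0" --pt "0 0 -4.5 0" --pt "0 0 -6 0" --pt "0 0 -6 0"

```text
time: 13.95
position: [0.5691, 0.1975, 0.1147]
tcp_rot: [0.272, -0.084, 0.958, 0.029]
contact_force: [-8.3, -2.0, -2.0]
finger_gap: 0.0287
```

```bash
python3 - <<'E'
from h import *
st()
E
```

```text
t 13.95 p [569.1 197.5 114.7] j [ 0.38  -0.326 -0.545  0.806 -0.097  0.178] F [-8.3 -2.  -2. ] M [-0.34  1.93  0.14] gap 28.7
 toolz [ 0.516  0.102 -0.851] tooly [-0.177  0.984  0.011] tilt 31.71 azz 11.2 azy 100.2 grasp [559.3 195.5 130.9]
```

Request:
arm_command --pt "0 0 -1 0" --pt "0 0 -2 0" --pt "0 0 -3 0" --pt "0 0 -4 0" --pt "0 0 -4 0"

```text
time: 14.37
position: [0.5691, 0.1974, 0.1104]
tcp_rot: [0.271, -0.084, 0.958, 0.029]
contact_force: [-5.4, -0.4, -5.1]
finger_gap: 0.0282
```

```bash
python3 - <<'E'
from h import *
st()
E
```

```text
t 14.37 p [569.1 197.4 110.4] j [ 0.38  -0.324 -0.552  0.798 -0.097  0.178] F [-5.4 -0.4 -5.1] M [-0.25  1.93  0.22] gap 28.2
 toolz [ 0.515  0.102 -0.851] tooly [-0.177  0.984  0.01 ] tilt 31.69 azz 11.2 azy 100.2 grasp [559.3 195.5 126.6]
```

Request:
arm_command --pt "0 0 -1 0" --pt "0 0 -2 0" --pt "0 0 -3 0" --pt "0 0 -3 0"

```text
time: 14.7
position: [0.5691, 0.1975, 0.1077]
tcp_rot: [0.272, -0.084, 0.958, 0.029]
contact_force: [-11.5, -2.9, 0.7]
finger_gap: 0.0284
```

```bash
python3 - <<'E'
from h import *
st()
E
```

```text
t 14.7 p [569.1 197.5 107.7] j [ 0.38  -0.323 -0.557  0.792 -0.097  0.178] F [-11.5  -2.9   0.7] M [-0.39  2.13  0.2 ] gap 28.4
 toolz [ 0.516  0.102 -0.851] tooly [-0.177  0.984  0.011] tilt 31.7 azz 11.2 azy 100.2 grasp [559.3 195.6 123.9]
```

Request:
arm_command --pt "0 0 -1 0" --pt "0 0 -2 0" --pt "0 0 -2 0"

```text
time: 14.95
position: [0.5691, 0.1975, 0.1065]
tcp_rot: [0.272, -0.084, 0.958, 0.029]
contact_force: [-19.9, -4.7, 8.2]
finger_gap: 0.028
```

```bash
python3 - <<'E'
from h import *
st()
E
```

```text
t 14.95 p [569.1 197.5 106.5] j [ 0.38  -0.323 -0.559  0.789 -0.097  0.178] F [-19.9  -4.7   8.2] M [-0.58  2.4   0.08] gap 28.0
 toolz [ 0.516  0.102 -0.85 ] tooly [-0.177  0.984  0.011] tilt 31.74 azz 11.2 azy 100.2 grasp [559.3 195.5 122.7]
```

```bash
cat > k.py <<'E'
from h import *
import sys
a=np.radians(10.25);ex=np.array([np.cos(a),np.sin(a)]);ey=np.array([-ex[1],ex[0]])
def knob(tag):
    S=snap('scene',f's_{tag}.png')
    t=S['img'][160:320,330:500];cv2.imwrite(f'pics/sz_{tag}.png',np.clip(cv2.resize(t,None,fx=3.5,fy=3.5,interpolation=cv2.INTER_CUBIC)[:,:,::-1]*1.6,0,255).astype(np.uint8))
    red=(S['img'][...,0].astype(int)-S['img'][...,1]>90)
    k,l,q,c=cv2.connectedComponentsWithStats(red.astype(np.uint8))
    for i in range(1,k):
        if 3<q[i,4]<90 and 350<c[i][0]<480 and c[i][1]<270:
            for z in(.385,.185):
                p=onz(S,*c[i],z+.004)[:2];print('knob',c[i].round(1),q[i,4],z,'U',(p@ex).round(4),'V',(p@ey).round(4))
if __name__=='__main__': st();knob(sys.argv[1])
E
python3 k.py 8
```

```text
t 14.95 p [569.1 197.5 106.5] j [ 0.38  -0.323 -0.559  0.789 -0.097  0.178] F [-19.9  -4.7   8.2] M [-0.58  2.4   0.08] gap 28.0
 toolz [ 0.516  0.102 -0.85 ] tooly [-0.177  0.984  0.011] tilt 31.74 azz 11.2 azy 100.2 grasp [559.3 195.5 122.7]
knob [457.1 188.3] 15 0.385 U 0.6587 V 0.0901
knob [457.1 188.3] 15 0.185 U 0.5522 V 0.2183
knob [389.2 217. ] 12 0.385 U 0.6564 V -0.0884
knob [389.2 217. ] 12 0.185 U 0.5495 V 0.003
knob [440.1 235.1] 10 0.385 U 0.7464 V -0.0152
knob [440.1 235.1] 10 0.185 U 0.6581 V 0.0913
```

View pics/sz_8.png

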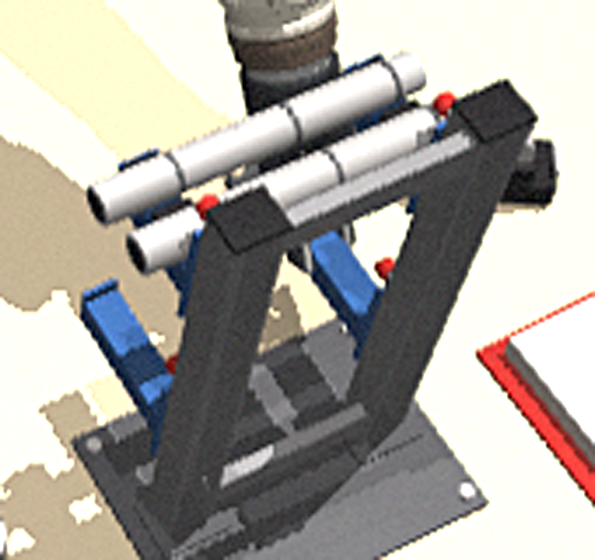

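The knob is at U=0.658, V=0.091. That's the same place as on the fitted upper bracket (0.659, 0.090), so the pin looks out. I'll press down a bit more to be sure it's home.

Request:
arm_command --pt "-0.5 -0.1 -1 0" --pt "-0.5 -0.1 -2 0" --pt "-0.5 -0.1 -3 0" --pt "-0.5 -0.1 -3 0"

```text
time: 15.33
position: [0.5689, 0.1972, 0.1044]
tcp_rot: [0.272, -0.084, 0.958, 0.029]
contact_force: [-24.5, -7.2, 12.4]
finger_gap: 0.0286
```

```bash
python3 k.py 9
```

```text
t 15.33 p [568.9 197.2 104.4] j [ 0.38  -0.324 -0.564  0.783 -0.098  0.178] F [-24.5  -7.2  12.4] M [-0.93  2.27 -0.36] gap 28.6
 toolz [ 0.517  0.101 -0.85 ] tooly [-0.176  0.984  0.01 ] tilt 31.81 azz 11.1 azy 100.2 grasp [559.1 195.2 120.6]
knob [457.1 188.3] 15 0.385 U 0.6587 V 0.0901
knob [457.1 188.3] 15 0.185 U 0.5522 V 0.2183
knob [389.1 217.2] 13 0.385 U 0.6567 V -0.0888
knob [389.1 217.2] 13 0.185 U 0.5498 V 0.0025
knob [439.7 234.9] 9 0.385 U 0.7455 V -0.0158
knob [439.7 234.9] 9 0.185 U 0.657 V 0.0906
```

```bash
cat > lv.py <<'E'
from k import *
def lev():
  for n in('top','scene'):
    S=snap(n,f'{n}_lv.png');P=cloud(S);hsv=cv2.cvtColor(S['img'],cv2.COLOR_RGB2HSV)
    blue=(hsv[...,0]>98)&(hsv[...,0]<128)&(hsv[...,1]>90)
    U=P[...,:2]@ex;V=P[...,:2]@ey
    for nm,v0 in(('fit',-.0895),('mine',.0905)):
        m=blue&(abs(V-v0)<.012)&(P[...,2]>.11)&(P[...,2]<.137)&(U>.555)&(U<.67)
        q=P[m];u=U[m]
        if len(q)<10: print(n,nm,len(q));continue
        f=np.polyfit(u-.62,q[:,2],1);print(n,nm,len(q),'u',u.min().round(3),u.max().round(3),'z@.62',f[1].round(4),'pitch',np.degrees(f[0]).round(2),'zmed',np.median(q[:,2]).round(4))
        m=blue&(abs(V-v0)<.03)&(P[...,2]>.14)&(P[...,2]<.22)&(U>.66)&(U<.69)
        print('  plate',m.sum(),P[m][:,2].max().round(4) if m.sum() else '', np.median(U[m]).round(4) if m.sum() else '')
lev()
E
python3 lv.py
```

```text
top fit 179 u 0.556 0.668 z@.62 0.1288 pitch -0.07 zmed 0.129
  plate 0  
top mine 173 u 0.572 0.67 z@.62 0.1272 pitch 1.9 zmed 0.1267
  plate 0  
scene fit 280 u 0.555 0.66 z@.62 0.1298 pitch 0.15 zmed 0.1298
  plate 32 0.2143 0.6801
scene mine 198 u 0.584 0.661 z@.62 0.1273 pitch 1.66 zmed 0.1275
  plate 39 0.2102 0.6779
```

The plate is home in height, but my pressing has pitched the arm about 1.8° nose-down. I'll bring it back level before letting go.

Request:
arm_command --pt "0 0 1.5 0" --pt "0 0 3 0" --pt "0 0 4 0" --pt "0 0 4 0"

```text
time: 15.82
position: [0.569, 0.1972, 0.1067]
tcp_rot: [0.272, -0.084, 0.958, 0.029]
contact_force: [-4.4, -2.1, -2.7]
finger_gap: 0.0283
```

```bash
python3 -c "
from lv import *
st();knob('10')"
```

```text
top fit 178 u 0.555 0.668 z@.62 0.1296 pitch 0.56 zmed 0.1294
  plate 0  
top mine 176 u 0.571 0.67 z@.62 0.1291 pitch -0.62 zmed 0.1293
  plate 0  
scene fit 287 u 0.555 0.661 z@.62 0.1295 pitch -0.53 zmed 0.1297
  plate 30 0.2029 0.6799
scene mine 196 u 0.585 0.662 z@.62 0.1289 pitch 1.35 zmed 0.1292
  plate 38 0.2078 0.6785
t 15.92 p [569.  197.3 106.6] j [ 0.38  -0.323 -0.559  0.789 -0.097  0.178] F [-6.6 -0.7 -1.9] M [-0.48  1.75 -0.07] gap 28.7
 toolz [ 0.516  0.101 -0.851] tooly [-0.176  0.984  0.01 ] tilt 31.73 azz 11.1 azy 100.2 grasp [559.2 195.3 122.7]
knob [457.1 188.3] 15 0.385 U 0.6587 V 0.0901
knob [457.1 188.3] 15 0.185 U 0.5522 V 0.2183
knob [388.9 217.3] 14 0.385 U 0.6568 V -0.0893
knob [388.9 217.3] 14 0.185 U 0.55 V 0.0019
knob [440. 235.] 11 0.385 U 0.7461 V -0.0153
knob [440. 235.] 11 0.185 U 0.6577 V 0.0912
```

Now a gentle upward tug to check that the pin really holds.

Request:
arm_command --pt "0 0 1 0" --pt "0 0 2 0" --pt "0 0 3 0" --pt "0 0 4 0" --pt "0 0 4 0"

```text
time: 16.38
position: [0.5685, 0.1972, 0.1094]
tcp_rot: [0.271, -0.084, 0.959, 0.029]
contact_force: [-0.5, 0.7, -11.4]
finger_gap: 0.0285
```

```bash
python3 k.py 11
```

```text
t 16.38 p [568.5 197.2 109.4] j [ 0.38  -0.324 -0.553  0.798 -0.097  0.178] F [ -0.5   0.7 -11.4] M [-0.41  2.36  0.04] gap 28.5
 toolz [ 0.514  0.101 -0.852] tooly [-0.177  0.984  0.01 ] tilt 31.61 azz 11.1 azy 100.2 grasp [558.7 195.2 125.6]
knob [457.1 188.3] 15 0.385 U 0.6587 V 0.0901
knob [457.1 188.3] 15 0.185 U 0.5522 V 0.2183
knob [389.  217.2] 13 0.385 U 0.6566 V -0.089
knob [389.  217.2] 13 0.185 U 0.5497 V 0.0023
knob [440.4 234.5] 11 0.385 U 0.7455 V -0.0139
knob [440.4 234.5] 11 0.185 U 0.657 V 0.0928
```

Request:
arm_command --pt "0 0 -2 0" --pt "0 0 -4 0" --pt "0 0 -5.5 0" --pt "0 0 -5.5 0" --pt "0 0 -4 0" --pt "0 0 -3.5 0" --pt "0 0 -3.5 0"

```text
time: 17.02
position: [0.5691, 0.1974, 0.1076]
tcp_rot: [0.272, -0.084, 0.958, 0.029]
contact_force: [-6.5, -0.6, -4.6]
finger_gap: 0.0286
```

```bash
python3 -c "
from lv import *
st()"
```

```text
top fit 179 u 0.555 0.668 z@.62 0.1294 pitch 0.34 zmed 0.1293
  plate 0  
top mine 176 u 0.571 0.67 z@.62 0.1297 pitch 0.64 zmed 0.1298
  plate 0  
scene fit 279 u 0.555 0.66 z@.62 0.1301 pitch 0.36 zmed 0.13
  plate 31 0.2159 0.6799
scene mine 201 u 0.585 0.666 z@.62 0.1292 pitch 0.3 zmed 0.1297
  plate 32 0.2017 0.6793
t 17.12 p [569.  197.5 107.5] j [ 0.38  -0.324 -0.558  0.79  -0.097  0.178] F [-7.2 -1.3 -4.7] M [-0.46  2.25  0.11] gap 28.4
 toolz [ 0.516  0.102 -0.85 ] tooly [-0.177  0.984  0.011] tilt 31.77 azz 11.2 azy 100.2 grasp [559.2 195.5 123.7]
```

My bracket's arm top is at 0.1297 m, against 0.1293–0.1300 m for the fitted one, and it's level. Now I let go.

Request:
arm_command --pt "0 0 0 0" --pt "0 0 0 0" --pt "0 0 0 0" --pt "0 0 0 0" --pt "0 0 0 0" --pt "0 0 0 0" --gripper 0.8

```text
time: 17.62
position: [0.5694, 0.1974, 0.1076]
tcp_rot: [0.272, -0.084, 0.958, 0.029]
contact_force: [-0.7, -0.5, 0.1]
finger_gap: 0.0684
```

```bash
python3 -c "
from lv import *
st();knob('12');snap('wrist','w12.png')"
```

```text
top fit 176 u 0.556 0.668 z@.62 0.1287 pitch -0.38 zmed 0.1289
  plate 0  
top mine 187 u 0.572 0.669 z@.62 0.1271 pitch 2.22 zmed 0.1264
  plate 0  
scene fit 278 u 0.556 0.66 z@.62 0.1295 pitch -0.31 zmed 0.1295
  plate 32 0.2162 0.68
scene mine 205 u 0.584 0.664 z@.62 0.1267 pitch 1.61 zmed 0.1273
  plate 40 0.2096 0.6779
t 17.72 p [569.2 197.4 107.3] j [ 0.38  -0.324 -0.558  0.79  -0.097  0.178] F [ 0.3 -0.5  0.9] M [-0.08  0.45 -0.01] gap 68.5
 toolz [ 0.516  0.102 -0.85 ] tooly [-0.177  0.984  0.011] tilt 31.76 azz 11.1 azy 100.2 grasp [559.4 195.4 123.5]
knob [457.1 188.3] 15 0.385 U 0.6587 V 0.0901
knob [457.1 188.3] 15 0.185 U 0.5522 V 0.2183
knob [389.1 217.2] 13 0.385 U 0.6567 V -0.0888
knob [389.1 217.2] 13 0.185 U 0.5498 V 0.0025
knob [439.5 234.8] 10 0.385 U 0.7452 V -0.0159
knob [439.5 234.8] 10 0.185 U 0.6566 V 0.0904
```

View pics/w12.png

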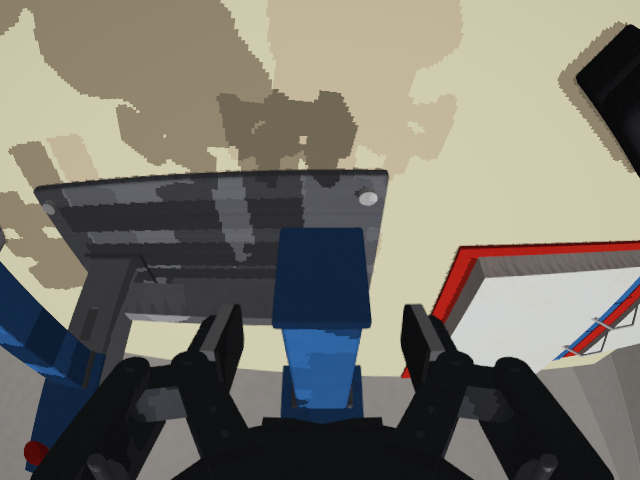

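View pics/sz_12.png

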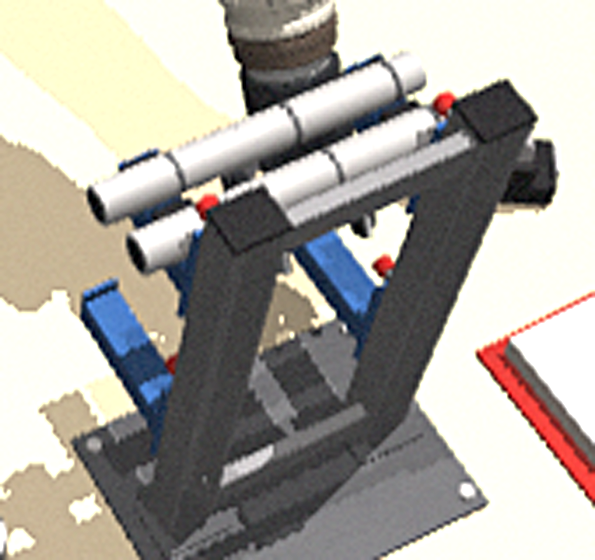

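After release the bracket stayed on, but it has drooped about 1.5–2°. I'll back off and measure it without the gripper in view.

Request:
arm_command --pt "-8 -2 13 0" --pt "-24 -5 40 0" --pt "-44 -9 72 0" --pt "-60 -12 92 0" --pt "-80 -16 100 0" --pt "-80 -16 100 0"

```text
time: 18.32
position: [0.488, 0.1814, 0.2109]
tcp_rot: [0.274, -0.084, 0.958, 0.03]
contact_force: [0.7, 0.1, 0.0]
finger_gap: 0.0681
```

```bash
python3 -c "
from lv import *
lev();lev()
st();knob('13');snap('wrist','w13.png')"
```

```text
top fit 180 u 0.555 0.668 z@.62 0.1293 pitch -0.64 zmed 0.1297
  plate 0  
top mine 242 u 0.555 0.669 z@.62 0.1269 pitch 1.43 zmed 0.1265
  plate 0  
scene fit 282 u 0.555 0.658 z@.62 0.13 pitch 0.07 zmed 0.13
  plate 30 0.2013 0.6796
scene mine 199 u 0.581 0.666 z@.62 0.1269 pitch 2.92 zmed 0.1271
  plate 42 0.2125 0.6775
top fit 178 u 0.556 0.669 z@.62 0.1292 pitch 0.37 zmed 0.129
  plate 0  
top mine 249 u 0.555 0.67 z@.62 0.1271 pitch 1.91 zmed 0.1263
  plate 0  
scene fit 287 u 0.555 0.656 z@.62 0.1297 pitch -0.03 zmed 0.1298
  plate 30 0.212 0.6796
scene mine 207 u 0.582 0.662 z@.62 0.1272 pitch 1.82 zmed 0.1273
  plate 41 0.2055 0.6775
top fit 179 u 0.556 0.668 z@.62 0.1298 pitch 0.33 zmed 0.1299
  plate 0  
top mine 250 u 0.555 0.669 z@.62 0.127 pitch 2.04 zmed 0.1262
  plate 0  
scene fit 286 u 0.555 0.659 z@.62 0.13 pitch -0.13 zmed 0.1303
  plate 32 0.2132 0.68
scene mine 205 u 0.582 0.661 z@.62 0.1269 pitch 1.97 zmed 0.1274
  plate 41 0.208 0.6773
t 18.62 p [489.3 181.3 205.8] j [ 0.419 -0.542 -0.511  1.061 -0.117  0.212] F [ 0.3 -0.1  0.4] M [-0.08  0.45 -0.02] gap 68.3
 toolz [ 0.515  0.101 -0.851] tooly [-0.176  0.984  0.01 ] tilt 31.64 azz 11.1 azy 100.2 grasp [479.5 179.4 222. ]
knob [457.1 188.3] 15 0.385 U 0.6587 V 0.0901
knob [457.1 188.3] 15 0.185 U 0.5522 V 0.2183
knob [389.1 217.2] 13 0.385 U 0.6567 V -0.0888
knob [389.1 217.2] 13 0.185 U 0.5498 V 0.0025
knob [439.7 234.8] 9 0.385 U 0.7453 V -0.0156
knob [439.7 234.8] 9 0.185 U 0.6567 V 0.0908
```

View pics/w13.png

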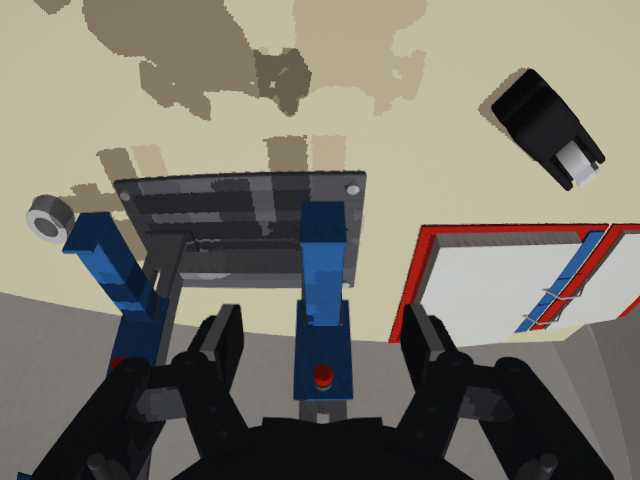

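The heel is at home height: the arm-top line reaches z≈0.129 at the post, the pin knob is out, and what's left is about 2° of droop, probably slack in the tabs. I'll check the other objects, move back a little more and check that it stays.

Request:
arm_command --pt "-10 -2 20 0" --pt "-20 -4 40 0" --pt "-30 -6 60 0" --pt "-30 -6 60 0" --pt "-30 -6 60 0" --pt "-30 -6 60 0" --pt "-30 -6 60 0" --pt "-30 -6 60 0"

```text
time: 19.38
position: [0.459, 0.1752, 0.2657]
tcp_rot: [0.271, -0.084, 0.958, 0.029]
contact_force: [0.6, 0.1, -0.6]
finger_gap: 0.0685
```

```bash
python3 - <<'E'
from lv import *
st();knob('14')
S=load('top');snap('wrist','w14.png')
A=cv2.imread('pics/top0.png').astype(int);B=S['img'][:,:,::-1].astype(int)
for nm,(x0,y0,x1,y1) in dict(tubes=(180,172,298,222),ring=(328,180,356,208),tape=(128,243,182,280)).items():
    d=np.abs(A-B)[y0:y1,x0:x1].max(-1);print(nm,'changed px',(d>40).sum(),'of',d.size)
def cen(I,x0,y0,x1,y1,f):
    m=f(I[y0:y1,x0:x1]);v,u=np.nonzero(m);return (u.mean()+x0).round(2),(v.mean()+y0).round(2),m.sum()
g=lambda I:(I.max(-1)-I.min(-1)<22)&(I.min(-1)>95)
k=lambda I:I.max(-1)<60
for nm,b,f in(('tubes',(180,172,298,222),g),('ring',(328,180,356,208),g),('tape',(128,243,182,280),k)): print(nm,cen(A,*b,f),cen(B,*b,f))
t=S['img'][135:265,120:365];cv2.imwrite('pics/t14.png',cv2.resize(t,None,fx=3,fy=3,interpolation=cv2.INTER_CUBIC)[:,:,::-1])
E
```

```text
top fit 177 u 0.556 0.668 z@.62 0.1287 pitch -1.04 zmed 0.1292
  plate 0  
top mine 241 u 0.555 0.669 z@.62 0.1273 pitch 2.41 zmed 0.1263
  plate 0  
scene fit 278 u 0.555 0.659 z@.62 0.1299 pitch -0.23 zmed 0.1298
  plate 32 0.2153 0.6799
scene mine 205 u 0.582 0.664 z@.62 0.1272 pitch 1.44 zmed 0.1281
  plate 40 0.2068 0.6777
t 19.48 p [459.1 175.2 266.1] j [ 0.439 -0.592 -0.421  1.203 -0.128  0.229] F [ 0.8 -0.2 -0.1] M [-0.1   0.45  0.  ] gap 68.4
 toolz [ 0.515  0.101 -0.851] tooly [-0.176  0.984  0.01 ] tilt 31.66 azz 11.1 azy 100.2 grasp [449.3 173.3 282.3]
knob [457.1 188.3] 15 0.385 U 0.6587 V 0.0901
knob [457.1 188.3] 15 0.185 U 0.5522 V 0.2183
knob [389.2 217. ] 12 0.385 U 0.6564 V -0.0884
knob [389.2 217. ] 12 0.185 U 0.5495 V 0.003
knob [439.7 234.8] 9 0.385 U 0.7453 V -0.0156
knob [439.7 234.8] 9 0.185 U 0.6567 V 0.0908
tubes changed px 41 of 5900
ring changed px 0 of 784
tape changed px 5 of 1998
tubes (np.float64(238.36), np.float64(197.06), np.int64(2231)) (np.float64(238.5), np.float64(197.02), np.int64(2204))
ring (np.float64(340.58), np.float64(193.87), np.int64(320)) (np.float64(340.5), np.float64(193.85), np.int64(316))
tape (np.float64(156.09), np.float64(262.56), np.int64(712)) (np.float64(156.09), np.float64(262.59), np.int64(717))
```

View pics/t14.png

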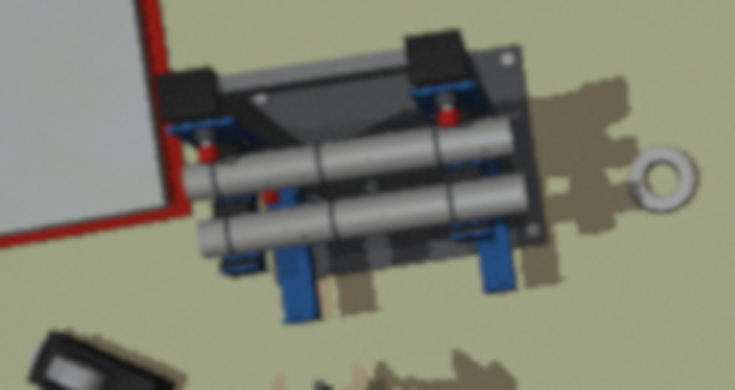

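View pics/w14.png

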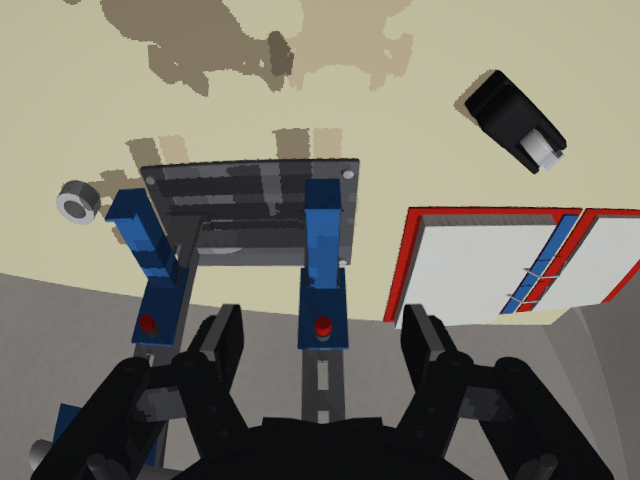

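```bash
python3 - <<'E'
from h import *
I=load('wrist')['img'] if False else cv2.imread('pics/w14.png')
c=np.hstack([I[250:410,105:215],I[250:410,275:385]])
cv2.imwrite('pics/w14z.png',np.clip(cv2.resize(c,None,fx=3.5,fy=3.5,interpolation=cv2.INTER_CUBIC)*1.8,0,255).astype(np.uint8))
E
```

```text
(no output)
```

View pics/w14z.png

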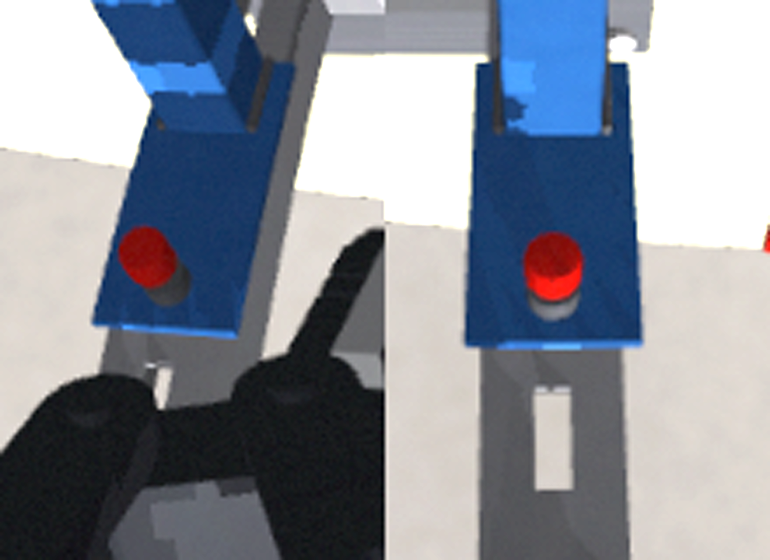

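```bash
python3 -c "
from h import *
print(manip.close_job());st()"
```

```text
the job is handed in; nothing more can be done
None
the job is handed in; nothing more can be done
```

The loose bracket (the left one of the two) is on the empty left upright, level in height with the fitted one, and I've handed the job in at about 19.5 s. I gripped it with the tool leaning back about 32°, put both tabs in the slots, pushed it down, let go and backed the gripper well clear.

**What my last checks showed:**
- **Pin:** the red knob stands in the same place relative to the post as on the other brackets. An upward tug before letting go met resistance, about 11 N compared with about 3–5 N for the hanging weight. So the pin has snapped out.
- **Height and sideways position:** projected to the post, the arm's top is within about 1 mm of the fitted bracket's. The back plate is centred on the slot column.
- **Stability:** it was unchanged about 1.7 s after release.
- **Other objects:** the tubes, ring gauge and tape dispenser are where they were, to within 0.2 pixel in the top view.
- **Force:** the highest wrist reading I saw was about 28 N.

**One check disagreed:** the arm was level while I held it, but after release it drooped nose-down by about 2°, where the fitted bracket reads about 0°. At 57 mm in front of the post it is about 2.7 mm lower than the fitted one. I took this as slack in the tabs, because the heel is at home height and the pin is out. I did not press it again after letting go.

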